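# Hang the washed practice pads on the drying rail

### The job

First use the spatula's blade, not the fingers, to lever up the hinged hood over the blower's start button and throw it right back so that it stays open, and lay the spatula flat on the table again. The injection practice pads have been washed: lift every pad up and off its peg and hang it astride the bar of the drying rail, roof on the bar and one side wall down each side, none of them touching another. When all of them hang there, press the start button fully once; leave the bottle, the phone and the glove box where they are.

Things in the scene. Friction and masses are not known exactly. Their poses are not given: they have to be found in the camera images.
- pad1: Saddle-shaped injection practice pad, an arch open below and at both ends: skin-coloured roof, black rigid side walls. Origin in mid tunnel, 30 mm below the inner ridge; x along the tunnel (50 mm long), y across (54 mm outside, 42 mm inside, walls 6 mm), z up out of the roof. Flat side walls reach from 12 mm above to 40 mm below the origin. May be absent.
- pad2: Practice pad just like pad1. The roof slopes down 40 degrees to each side of its ridge; its outer ridge is 38 mm, a round button 22 mm wide on it 40 mm above the origin. Hung on a bar it stays roughly upright (friction may hold it up to 0.4 rad aslant), its origin about 21 mm below the bar's axis. May be absent.
- pad3: Practice pad just like pad1. 0.12 kg, give or take a third, most of it in the side walls. May be absent.
- pad4: Practice pad just like pad1. May be absent.
- stand: Fixed peg stand. Origin on the table under the middle of the peg row. Four pegs along x at y = -157.5, -52.5, 52.5, 157.5 mm; each present pad starts hanging on its own peg within 8 mm of x = 0, tunnel along the peg (pad x along stand x). Wooden board behind them x 43 to 61 mm, top at 185 mm; foot plate x 20 to 100 mm, y +-190 mm, 12 mm high.
- peg_row (a point): Middle of the peg row, at the height of the peg axes, 160 mm above the table. The steel pegs are 12 mm thick and run from the board to the stand's x = -45 mm, then end at x = -50 mm in a tip turned up to 180 mm above the table.
- rail: Fixed drying rail on a grey blower box. Origin on the table under the middle of the bar, which runs along y. End posts of radius 9 mm at y = +-175 mm, tops 173 mm above the table. Blower box 30 mm high, x -20 to 60 mm, y +-185 mm, with a switch box 34 mm high, 90 mm wide, in front from x -150 to -15 mm about y = 0.
- bar_mid (a point): Middle of the drying rail's steel bar, on its axis, 150 mm above the table. The bar is 14 mm thick and 350 mm long between its end posts.
- cover (a joint): Grey hinged hood over the start button, on the blower box in front of the bar: plate 70 (rail x) x 105 (rail y) x 4 mm with side skirts 26 mm deep. 0 rad: shut, level. Hinge axis along the rail's x at x -105, y 50, z 64 mm; its free edge, towards the rail's -y, swings up and over to a stop at 2.3 rad. It falls shut when let go before upright and falls open beyond. 40 g.
- cover_lip (a point): Middle of the hood's free edge, 105 mm from the hinge. The plate's underside is 62 mm above the table when shut, and there is no skirt on this side: it overhangs the box (90 mm wide, 34 mm high here) by 10 mm, leaving a slot 28 mm high and 64 mm wide for a blade. The button's collar is 33 mm in from this edge.
- start (a joint): Round spring push button under the hood, 28 mm across, at the rail's x -105, y 0. 0: up; 0.006 m: fully pressed, which takes about 5 N. It springs back.
- start_top (a point): Middle of the button's top face, 56 mm above the table when up.
- spatula: Loose thin-bladed spatula lying flat. Origin at the joint of handle and blade, on the underside; x towards the blade's tip, z up. Wooden handle x -90 to 0, 20 mm wide, 18 mm high; steel blade to x = 80 mm, 20 mm wide, 2 mm thick, 3 to 5 mm above the underside. Centre of mass near x = -25. 0.08 kg.
- bottle: Bystander: blue water bottle, 72 mm wide, 210 mm tall, standing; origin at its underside.
- phone: Bystander: phone lying flat, 148 x 74 x 9 mm; origin at its underside.
- glovebox: Bystander: glove box 90 x 200 x 85 mm; origin at its underside.
There are look-alikes about, which are no part of the job. What is shaped like the pad1 but pink or purple is not meant. Leave any green or orange look-alike of the pad3 alone.

How it is judged:
By the outcome, as a careful person would: the job done as asked, in the order asked, and still so for the second after the job is handed in, with the robot touching nothing.
Of pad1, pad2, pad3, pad4 only 3 to 4 are there at a start; the rules pass over those that are not, and their reading is None.
At some moment in a run one of pad1, pad2, pad3, pad4 may be knocked a few centimetres aside while the robot is not near it.
It also fails if it takes over 210 s, if anything falls off the work surface, if the arm or the gripper's body presses on something with over 40 N, if the wrist force passes 120 N, or if a joint passes its speed limit or range.

### The arm

A 6-joint arm with a two-finger parallel gripper is mounted at the origin on the work surface. World frame = base frame: x ahead of the robot, y to its left, z up, the work surface at z = 0. Lengths are in m, angles in rad, forces in N, time in s.
With the tool pointing down it reaches from about 0.3 to 0.85 m from the base axis. Payload 4.2 kg.
Tool frame: the origin (TCP) lies at the very end of the fingers, on their centre line; the grasp point (between the pads) lies 19 mm behind it (robot.grip_depth is the distance from the TCP to the grasp point, in m); z points along the fingers, y is the line along which they close (so a half turn about z gives the same grasp; the last joint's range is limited). The gripper opens to 91 mm and grips with 3 to 60 N. Pads are 32 mm wide; open, the fingers measure 118 mm over their backs; the gripper's body (76 mm by 178 mm) begins 60 mm behind the grasp point.
Start: joints at [1.096, 0.32, 1.565, -0, 1.257, -0.02], TCP at [0.253, 0.517, 0.186] pointing down, gripper open.
Joint ranges: [-3.11, 3.11], [-0.84, 2.01], [0.21, 2.61], [-1.34, 4.49], [0.05, 2.63], [-2.56, 2.56]. Speed limits (rad/s): [2.57, 2.57, 3.14, 3.14, 3.14, 3.14].

### API

Orientations are given as [roll, pitch, yaw] about the fixed x, y, z axes, in that order (R = Rz(yaw) Ry(pitch) Rx(roll)).
In Python, from station import read_state, optics, hand_in, robot gives the robot as it stands. The module is installed in compiled form; this text tells all that it offers.
- The arm moves only by the shell command python3 -m inch 'ROWS' [FORCE]. ROWS is JSON, a list of rows, each an object of numbers: "dx", "dy", "dz": the shift along the tool's x, y, z as a fraction of full scale; "rx", "ry", "rz": the turn, a rotation vector about the tool's x, y, z as a fraction of full scale; "fingers": the opening, from -1 (shut) to 1 (fully open). A call has exactly 10 rows; each row is the pose to reach, as a shift and turn from the pose commanded when the call began, along the tool's axes at that moment; what a row does not reach only later rows make up. Full scale, the value 1, is 300 mm for a shift and pi/4 rad for a turn. A row lasts 1/10 s, in which the tool goes at most 50 mm and 8.59 degrees, less where a joint would pass 70% of its speed; a pose out of reach is approached as far as the arm can. A call with a number of a shift or a turn outside -1 to 1 is refused whole. A call with a gripper value outside its range is refused whole. The fingers move at their own pace and stop on an object; FORCE is the grip in N (left out, the last holds). Time passes only in rows, so rows that repeat a pose let the fingers close, or fill a call up. It gives the time, the measured TCP pose, the force, the opening and the grip force at its end, in the units of the state.
- read_state(): the state, without advancing time (a new reading comes with each control period).
- optics.get_image(name): name is "scene" or "top"; returns a dict with "frame" (400x640x3 uint8, red, green, blue), "K" (3x3 intrinsics, pixels), "origin" and "attitude" of the camera in the world. Camera axes: x right, y up, looking along -z (the intrinsics and any distortion apply to the point x, -y, -z); pixel columns grow to the right and rows downward; lengths in m; the calibration is good to about 2 mm. A picture is of the moment at which its call begins. There is no depth.
- hand_in(): hands the job in; it is judged then, once.
The state is a dict: "time_s": time; "qpos": joint angles; "joint_vel": joint speeds; "effort": joint torques, N m; "tcp_pos": TCP position; "tcp_rot": TCP orientation; "force": force on the tool from outside, world axes, zero at the start; "moment": the same for the moment, N m; "grip_width": opening from 0.0 (shut) to 1.0 (fully open); "grip_force": force on a finger pad.
Only numpy, scipy, OpenCV 4.12 (cv2) and the standard library are available. Lean on these libraries where they do the work, as an engineer would, in place of code of your own. Each camera call takes 0.05 s, during which the arm holds its last target. There are 200 camera calls.

## Working session

There is one attempt and no reset: what is moved stays moved. The work goes in short steps, Python scripts to look and compute and a shell command to move; the robot and the scene stay as the last step left them, time stands still between calls to the robot, and variables do not carry over. Pictures are saved under pics/ and viewed, at most 14 in all, crops included, and the job is handed in when it is done.

```bash
mkdir -p pics
cat > h.py <<'E'
import numpy as np, cv2
from scipy.spatial.transform import Rotation as R
from station import read_state, optics, hand_in, robot
def grab(n,f):
    d=optics.get_image(n); cv2.imwrite(f,d["frame"][:,:,::-1]); np.savez(f[:-4]+'.npz',**{k:d[k] for k in("K","origin","attitude")}); return d
E
python3 - <<'E'
from h import *
for n in("scene","top"):
    d=grab(n,f"pics/{n}0.png"); print({k:d[k] for k in d if k!="frame"})
print(read_state())
E
```

```text
{'K': array([[432.24178371,   0.        , 320.30890753],
       [  0.        , 432.24178371, 202.70288195],
       [  0.        ,   0.        ,   1.        ]]), 'origin': array([ 1.05696057, -0.34479434,  1.09175899]), 'attitude': array([0.5479014 , 0.01441908, 0.9259212 ])}
{'K': array([[469.81467687,   0.        , 318.28701161],
       [  0.        , 469.81467687, 198.08385189],
       [  0.        ,   0.        ,   1.        ]]), 'origin': array([0.47808398, 0.03244724, 1.40424133]), 'attitude': array([ 0.0524816 , -0.00996188, -1.57754462])}
{'time_s': 0.1, 'qpos': array([ 1.09599632e+00,  3.20233140e-01,  1.56551627e+00, -4.32448464e-06,
        1.25737715e+00, -2.00012199e-02]), 'joint_vel': array([ 2.17752073e-03, -1.05479234e-03, -3.00420483e-03,  5.39532160e-05,
       -1.48421158e-03,  2.08790472e-03]), 'effort': array([ 5.84162772e-04, -4.13330805e+01, -2.32509238e+01,  7.30306841e-02,
        4.21950035e-02, -4.32831166e-05]), 'tcp_pos': array([0.25237369, 0.51613301, 0.18541723]), 'tcp_rot': array([-3.14005897e+00, -2.65670855e-05,  2.68679518e+00]), 'force': array([-0.44876524, -0.41267667,  0.45560723]), 'moment': array([ 0.04817737, -0.04231768, -0.00162852]), 'grip_force': 0.0, 'grip_width': 0.9970121230434861}
```

View pics/scene0.png

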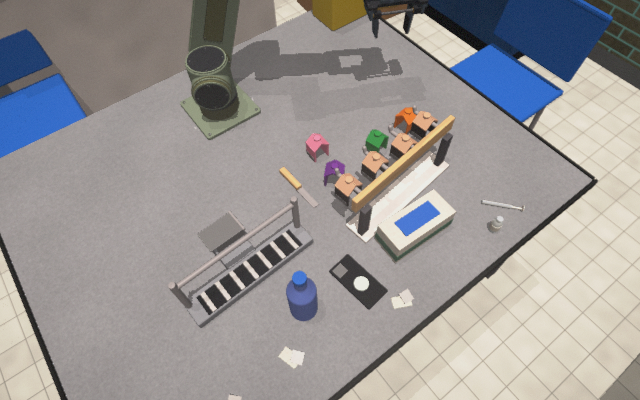

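View pics/top0.png

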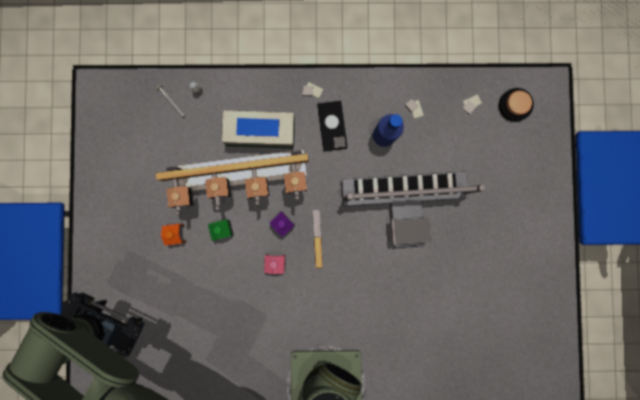

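Top view: four skin-coloured pads sit on the pegs at (179,196), (218,187), (257,187) and (296,182). The look-alikes on the table are orange (172,235), green (220,230), purple (282,224) and pink (275,265). The spatula is at (318,238), the hood at (410,226) and the bar runs from (345,196) to (481,188). I'll check these in enlarged crops.

Run:
```python
import cv2
t=cv2.imread('pics/top0.png'); s=cv2.imread('pics/scene0.png')
a=cv2.resize(t[145:275,150:350],None,fx=4,fy=4,interpolation=cv2.INTER_CUBIC)
cv2.imwrite('pics/c1.png',a)
cv2.imwrite('pics/c2.png',cv2.resize(s[100:330,165:465],None,fx=2.6,fy=2.6,interpolation=cv2.INTER_CUBIC))
```

```text
(no output)
```

View pics/c1.png

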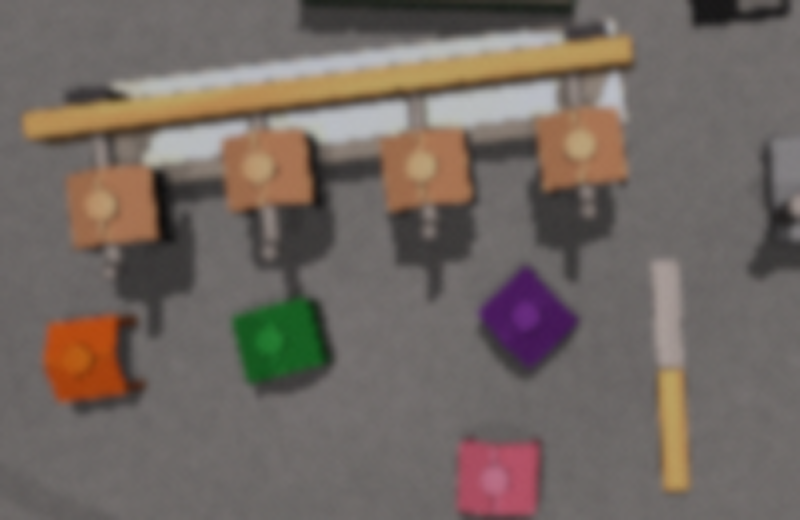

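View pics/c2.png

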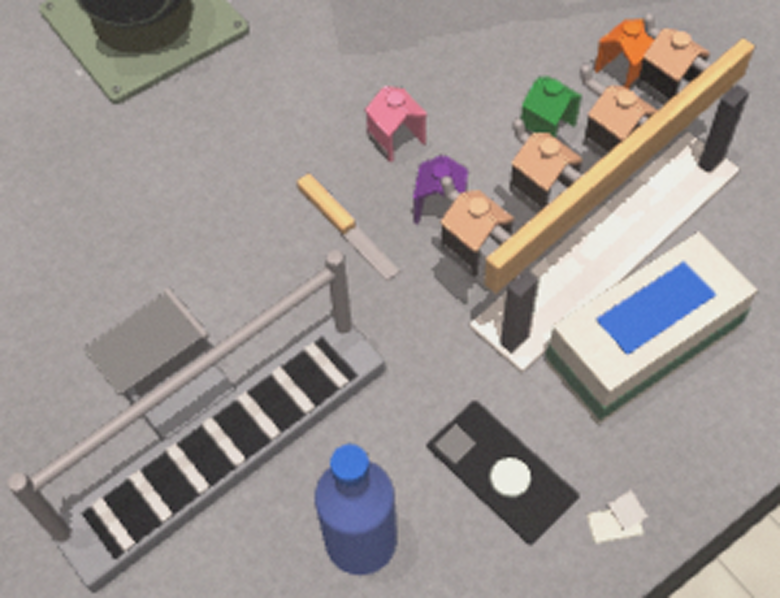

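All four skin-coloured pads hang on their pegs, with buttons at c1 (101,205), (258,167), (421,166) and (580,144). The coloured pads standing on the table are the look-alikes. Next, a close crop of the rail and hood.

Run:
```python
import cv2
t=cv2.imread('pics/top0.png')
cv2.imwrite('pics/c3.png',cv2.resize(t[160:260,335:495],None,fx=5,fy=5,interpolation=cv2.INTER_CUBIC))
```

```text
(no output)
```

View pics/c3.png

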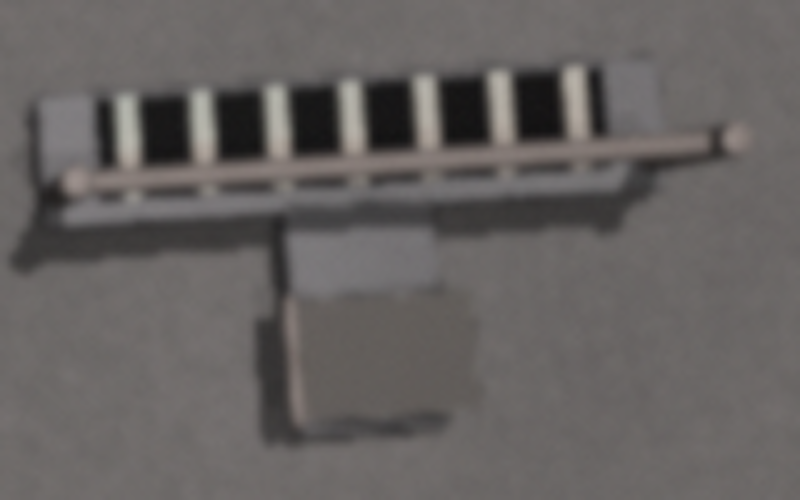

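Rail crop: post tops at (76,182) and (737,138), and the hinge rod is on the hood's left. The hood's corners are about (290,297), (300,422), (480,405) and (477,292).

```bash
cat >> h.py <<'E'
def ray(f,uv):
    c=np.load(f); K=c["K"]; x=(uv[0]-K[0,2])/K[0,0]; y=(uv[1]-K[1,2])/K[1,1]
    d=R.from_euler('xyz',c["attitude"]).apply([x,-y,-1]); return c["origin"],d/np.linalg.norm(d)
def tri(f1,a,f2,b):
    o,d=ray(f1,a);p,e=ray(f2,b); s=np.linalg.lstsq(np.c_[d,-e],p-o,rcond=None)[0]
    A=o+s[0]*d;B=p+s[1]*e; return (A+B)/2,np.linalg.norm(A-B)
def atz(f,uv,z):
    o,d=ray(f,uv); return o+d*(z-o[2])/d[2]
def proj(f,P):
    c=np.load(f); q=R.from_euler('xyz',c["attitude"]).inv().apply(np.atleast_2d(P)-c["origin"]); K=c["K"]
    return np.c_[K[0,2]+K[0,0]*q[:,0]/-q[:,2], K[1,2]-K[1,1]*q[:,1]/-q[:,2]]
E
python3 - <<'E'
from h import *
np.set_printoptions(precision=4,suppress=True)
T,S='pics/top0.npz','pics/scene0.npz'
c1=lambda p:np.array(p)/4+[150-.4,145-.4]
c3=lambda p:np.array(p)/5+[335-.4,160-.4]
c2=lambda p:np.array(p)/2.6+[165-.3,100-.3]
P={'A':(c1((101,205)),c2((681,39))),'B':(c1((258,167)),c2((626,97))),'C':(c1((421,166)),c2((549,149))),'D':(c1((580,144)),c2((479,206))),
'tipA':(c1((111,272)),c2((651,21))),'tipD':(c1((589,212)),c2((448,183))),
'post+':(c3((76,182)),c2((335,258))),'post-':(c3((737,138)),c2((22,482))),
'boardL':(c1((26,137)),c2((745,42))),'boardR':(c1((632,64)),c2((490,280))),
'sEnd':(c1((676,490)),c2((302,181))),'sJ':(c1((670,369)),c2((350,231))),'sTip':(c1((666,260)),c2((391,272))),
'h1':(c3((290,297)),c2((213,331))),'h2':(c3((300,422)),c2((168,292))),'h3':(c3((480,405)),c2((86,350))),'h4':(c3((477,292)),c2((128,393)))}
for k,(a,b) in P.items(): print(k,*tri(T,a,S,b))
for k in('sEnd','sJ','sTip'): print(k,atz(T,P[k][0],.01 if k!='sTip' else .005),atz(S,P[k][1],.01))
E
```

```text
A [0.551  0.3951 0.1737] 0.0005172359283630169
B [0.575  0.2924 0.1742] 0.0002458276946739339
C [0.5754 0.1863 0.1697] 0.0003474004099843778
D [0.5892 0.082  0.1749] 0.0008677390657319661
tipA [0.5081 0.3907 0.1685] 0.0030253868969949147
tipD [0.5451 0.077  0.1693] 0.0021059811275558464
post+ [ 0.5481 -0.0634  0.1674] 0.0003388808812076049
post- [ 0.5697 -0.4122  0.1683] 0.0033455859747953997
boardL [0.5964 0.4449 0.1747] 0.002409382005176267
boardR [0.6469 0.0491 0.1424] 0.0037220040092592055
sEnd [0.3465 0.0179 0.0046] 0.001397196335029927
sJ [0.4363 0.0226 0.0001] 0.0006616678353437055
sTip [0.5165 0.0241 0.012 ] 0.0016266281646550539
h1 [ 0.4892 -0.1883  0.0717] 0.007897106375006605
h2 [ 0.4164 -0.1974  0.062 ] 0.001538939329402789
h3 [ 0.4253 -0.3004  0.0628] 0.0012753033078222458
h4 [ 0.4922 -0.2947  0.0645] 0.01191298204658117
sEnd [0.3474 0.0185 0.01  ] [0.3497 0.0155 0.01  ]
sJ [0.4364 0.0224 0.01  ] [0.4421 0.0195 0.01  ]
sTip [0.5172 0.0248 0.005 ] [0.5151 0.0241 0.01  ]
```

```bash
cat >> h.py <<'E'
import sys
RAIL=(np.array([.5589,-.2378]),.062); STAND=(np.array([.5738,.2394]),.12)
def w(fr,x,y):  # frame mm -> world m
    o,a=fr; c,s=np.cos(a),np.sin(a); return o+np.array([c*x-s*y,s*x+c*y])/1000
def plan(*wps,start=None):
    """wps: (x,y,z,yaw[,lean about tool x, about tool y]) ; prints fraction per call"""
    st=read_state(); p,r=np.array(st["tcp_pos"]),R.from_euler('xyz',st["tcp_rot"])
    print('now',p.round(4),np.array(st["tcp_rot"]).round(3),'t',round(st["time_s"],1),'F',np.array(st["force"]).round(1),'g',round(st["grip_width"]*91,1),round(st["grip_force"],1))
    for q in wps:
        q=list(q)+[0]*(6-len(q))
        r2=R.from_euler('z',q[3])*R.from_euler('x',np.pi)*R.from_euler('xy',q[4:6])
        d=r.inv().apply(np.array(q[:3])-p)/.3; t=(r.inv()*r2).as_rotvec()/(np.pi/4)
        print('d',d.round(3),'r',t.round(3)); p,r=np.array(q[:3]),r2
E
python3 - <<'E'
from h import *
T='pics/top0.npz'
for n,uv in dict(purple=(282,224),pink=(275,265)).items(): print(n,atz(T,uv,.08))
print(w(RAIL,-118,-155),w(RAIL,-118,-220))
plan((.29,.36,.22,2.02),(.32,.22,.22,1.35),(.35,.1,.2,.68),(.382,.02,.15,.036),(.382,.02,.05,.036))
E
```

```text
purple [0.47521004 0.12133335 0.08      ]
pink [0.36075055 0.14122228 0.08      ]
[ 0.45073057 -0.3998135 ] [ 0.45475799 -0.46468861]
now [0.2524 0.5161 0.1854] [-3.14  -0.     2.687] t 0.1 F [-0.4 -0.4  0.5] g 90.7 0.0
d [-0.341 -0.413 -0.115] r [-0.002  0.001  0.849]
d [-0.464 -0.113 -0.   ] r [ 0.    -0.     0.853]
d [-0.368  0.185  0.067] r [ 0.    -0.     0.853]
d [-0.085  0.274  0.167] r [ 0.   -0.    0.82]
d [ 0.    -0.     0.333] r [0. 0. 0.]
```

```bash
python3 -m inch '[{"dx":-0.05,"dy":-0.06,"dz":-0.03,"rz":0.12,"fingers":0.2},{"dx":-0.1,"dy":-0.12,"dz":-0.06,"rz":0.24,"fingers":0.2},{"dx":-0.16,"dy":-0.19,"dz":-0.08,"rz":0.36,"fingers":0.2},{"dx":-0.22,"dy":-0.26,"dz":-0.1,"rz":0.5,"fingers":0.2},{"dx":-0.28,"dy":-0.33,"dz":-0.115,"rz":0.64,"fingers":0.2},{"dx":-0.341,"dy":-0.413,"dz":-0.115,"rz":0.78,"fingers":0.2},{"dx":-0.341,"dy":-0.413,"dz":-0.115,"rz":0.849,"fingers":0.2},{"dx":-0.341,"dy":-0.413,"dz":-0.115,"rz":0.849,"fingers":0.2},{"dx":-0.341,"dy":-0.413,"dz":-0.115,"rz":0.849,"fingers":0.2},{"dx":-0.341,"dy":-0.413,"dz":-0.115,"rz":0.849,"fingers":0.2}]'
python3 -m inch '[{"dx":-0.06,"dy":-0.015,"rz":0.12,"fingers":0.2},{"dx":-0.13,"dy":-0.03,"rz":0.24,"fingers":0.2},{"dx":-0.2,"dy":-0.05,"rz":0.36,"fingers":0.2},{"dx":-0.28,"dy":-0.07,"rz":0.5,"fingers":0.2},{"dx":-0.36,"dy":-0.09,"rz":0.64,"fingers":0.2},{"dx":-0.42,"dy":-0.1,"rz":0.75,"fingers":0.2},{"dx":-0.464,"dy":-0.113,"rz":0.853,"fingers":0.2},{"dx":-0.464,"dy":-0.113,"rz":0.853,"fingers":0.2},{"dx":-0.464,"dy":-0.113,"rz":0.853,"fingers":0.2},{"dx":-0.464,"dy":-0.113,"rz":0.853,"fingers":0.2}]'
python3 -m inch '[{"dx":-0.05,"dy":0.03,"rz":0.12,"fingers":0.2},{"dx":-0.1,"dy":0.05,"rz":0.24,"fingers":0.2},{"dx":-0.16,"dy":0.08,"rz":0.36,"fingers":0.2},{"dx":-0.22,"dy":0.11,"dz":0.03,"rz":0.5,"fingers":0.2},{"dx":-0.28,"dy":0.14,"dz":0.067,"rz":0.64,"fingers":0.2},{"dx":-0.34,"dy":0.17,"dz":0.067,"rz":0.75,"fingers":0.2},{"dx":-0.368,"dy":0.185,"dz":0.067,"rz":0.853,"fingers":0.2},{"dx":-0.368,"dy":0.185,"dz":0.067,"rz":0.853,"fingers":0.2},{"dx":-0.368,"dy":0.185,"dz":0.067,"rz":0.853,"fingers":0.2},{"dx":-0.368,"dy":0.185,"dz":0.067,"rz":0.853,"fingers":0.2}]'
python3 -c "
from h import *
plan((.382,.02,.15,.036),(.382,.02,.05,.036))"
```

```text
now [0.2524 0.5161 0.1854] [-3.14  -0.     2.687] t 0.1 F [-0.4 -0.4  0.5] g 90.7 0.0
d [-1.115 -1.296  0.12 ] r [-1.000e-03  3.000e-03  3.375e+00]
d [ 0.    -0.     0.333] r [0. 0. 0.]schema error: expected keys dx, dy, dz, rx, ry, rz, fingers
schema error: expected keys dx, dy, dz, rx, ry, rz, fingers
schema error: expected keys dx, dy, dz, rx, ry, rz, fingers
```

```bash
python3 -m inch '[{"dx":-0.05,"dy":-0.06,"dz":-0.03,"rx":0,"ry":0,"rz":0.12,"fingers":0.2},{"dx":-0.1,"dy":-0.12,"dz":-0.06,"rx":0,"ry":0,"rz":0.24,"fingers":0.2},{"dx":-0.16,"dy":-0.19,"dz":-0.08,"rx":0,"ry":0,"rz":0.36,"fingers":0.2},{"dx":-0.22,"dy":-0.26,"dz":-0.1,"rx":0,"ry":0,"rz":0.5,"fingers":0.2},{"dx":-0.28,"dy":-0.33,"dz":-0.115,"rx":0,"ry":0,"rz":0.64,"fingers":0.2},{"dx":-0.341,"dy":-0.413,"dz":-0.115,"rx":0,"ry":0,"rz":0.78,"fingers":0.2},{"dx":-0.341,"dy":-0.413,"dz":-0.115,"rx":0,"ry":0,"rz":0.849,"fingers":0.2},{"dx":-0.341,"dy":-0.413,"dz":-0.115,"rx":0,"ry":0,"rz":0.849,"fingers":0.2},{"dx":-0.341,"dy":-0.413,"dz":-0.115,"rx":0,"ry":0,"rz":0.849,"fingers":0.2},{"dx":-0.341,"dy":-0.413,"dz":-0.115,"rx":0,"ry":0,"rz":0.849,"fingers":0.2}]'
python3 -m inch '[{"dx":-0.06,"dy":-0.015,"dz":0,"rx":0,"ry":0,"rz":0.12,"fingers":0.2},{"dx":-0.13,"dy":-0.03,"dz":0,"rx":0,"ry":0,"rz":0.24,"fingers":0.2},{"dx":-0.2,"dy":-0.05,"dz":0,"rx":0,"ry":0,"rz":0.36,"fingers":0.2},{"dx":-0.28,"dy":-0.07,"dz":0,"rx":0,"ry":0,"rz":0.5,"fingers":0.2},{"dx":-0.36,"dy":-0.09,"dz":0,"rx":0,"ry":0,"rz":0.64,"fingers":0.2},{"dx":-0.42,"dy":-0.1,"dz":0,"rx":0,"ry":0,"rz":0.75,"fingers":0.2},{"dx":-0.464,"dy":-0.113,"dz":0,"rx":0,"ry":0,"rz":0.853,"fingers":0.2},{"dx":-0.464,"dy":-0.113,"dz":0,"rx":0,"ry":0,"rz":0.853,"fingers":0.2},{"dx":-0.464,"dy":-0.113,"dz":0,"rx":0,"ry":0,"rz":0.853,"fingers":0.2},{"dx":-0.464,"dy":-0.113,"dz":0,"rx":0,"ry":0,"rz":0.853,"fingers":0.2}]'
python3 -m inch '[{"dx":-0.05,"dy":0.03,"dz":0,"rx":0,"ry":0,"rz":0.12,"fingers":0.2},{"dx":-0.1,"dy":0.05,"dz":0,"rx":0,"ry":0,"rz":0.24,"fingers":0.2},{"dx":-0.16,"dy":0.08,"dz":0,"rx":0,"ry":0,"rz":0.36,"fingers":0.2},{"dx":-0.22,"dy":0.11,"dz":0.03,"rx":0,"ry":0,"rz":0.5,"fingers":0.2},{"dx":-0.28,"dy":0.14,"dz":0.067,"rx":0,"ry":0,"rz":0.64,"fingers":0.2},{"dx":-0.34,"dy":0.17,"dz":0.067,"rx":0,"ry":0,"rz":0.75,"fingers":0.2},{"dx":-0.368,"dy":0.185,"dz":0.067,"rx":0,"ry":0,"rz":0.853,"fingers":0.2},{"dx":-0.368,"dy":0.185,"dz":0.067,"rx":0,"ry":0,"rz":0.853,"fingers":0.2},{"dx":-0.368,"dy":0.185,"dz":0.067,"rx":0,"ry":0,"rz":0.853,"fingers":0.2},{"dx":-0.368,"dy":0.185,"dz":0.067,"rx":0,"ry":0,"rz":0.853,"fingers":0.2}]'
python3 -c "
from h import *
plan((.382,.02,.15,.036),(.382,.02,.05,.036))"
```

```text
time_s: 1.1
tcp_pos: [0.2899, 0.3607, 0.2204]
tcp_rot: [-3.141, 0.0, 2.021]
force: [-0.4, 0.2, -0.0]
grip_width: 0.596
grip_force: 0.0
time_s: 2.1
tcp_pos: [0.32, 0.221, 0.2206]
tcp_rot: [-3.141, -0.0, 1.352]
force: [-0.2, 0.1, 0.0]
grip_width: 0.601
grip_force: 0.0
time_s: 3.1
tcp_pos: [0.3499, 0.1011, 0.2006]
tcp_rot: [-3.141, -0.0, 0.683]
force: [0.4, 0.4, -0.5]
grip_width: 0.6
grip_force: 0.0
now [0.3499 0.1011 0.2006] [-3.141 -0.     0.683] t 3.1 F [ 0.4  0.4 -0.5] g 54.6 0.0
d [-0.088  0.277  0.168] r [-0.    -0.     0.823]
d [ 0.    -0.     0.333] r [0. 0. 0.]
```

```bash
python3 -m inch '[{"dx":-0.02,"dy":0.05,"dz":0.03,"rx":0,"ry":0,"rz":0.12,"fingers":0.1},{"dx":-0.03,"dy":0.1,"dz":0.06,"rx":0,"ry":0,"rz":0.24,"fingers":0.1},{"dx":-0.05,"dy":0.15,"dz":0.09,"rx":0,"ry":0,"rz":0.38,"fingers":0.1},{"dx":-0.06,"dy":0.2,"dz":0.12,"rx":0,"ry":0,"rz":0.52,"fingers":0.1},{"dx":-0.08,"dy":0.25,"dz":0.15,"rx":0,"ry":0,"rz":0.66,"fingers":0.1},{"dx":-0.088,"dy":0.277,"dz":0.168,"rx":0,"ry":0,"rz":0.78,"fingers":0.1},{"dx":-0.088,"dy":0.277,"dz":0.168,"rx":0,"ry":0,"rz":0.823,"fingers":0.1},{"dx":-0.088,"dy":0.277,"dz":0.168,"rx":0,"ry":0,"rz":0.823,"fingers":0.1},{"dx":-0.088,"dy":0.277,"dz":0.168,"rx":0,"ry":0,"rz":0.823,"fingers":0.1},{"dx":-0.088,"dy":0.277,"dz":0.168,"rx":0,"ry":0,"rz":0.823,"fingers":0.1}]'
python3 -m inch '[{"dx":0,"dy":0,"dz":0.05,"rx":0,"ry":0,"rz":0,"fingers":0.1},{"dx":0,"dy":0,"dz":0.13,"rx":0,"ry":0,"rz":0,"fingers":0.1},{"dx":0,"dy":0,"dz":0.21,"rx":0,"ry":0,"rz":0,"fingers":0.1},{"dx":0,"dy":0,"dz":0.29,"rx":0,"ry":0,"rz":0,"fingers":0.1},{"dx":0,"dy":0,"dz":0.37,"rx":0,"ry":0,"rz":0,"fingers":0.1},{"dx":0,"dy":0,"dz":0.43,"rx":0,"ry":0,"rz":0,"fingers":0.1},{"dx":0,"dy":0,"dz":0.47,"rx":0,"ry":0,"rz":0,"fingers":0.1},{"dx":0,"dy":0,"dz":0.486,"rx":0,"ry":0,"rz":0,"fingers":0.1},{"dx":0,"dy":0,"dz":0.486,"rx":0,"ry":0,"rz":0,"fingers":0.1},{"dx":0,"dy":0,"dz":0.486,"rx":0,"ry":0,"rz":0,"fingers":0.1}]'
python3 -m inch '[{"dx":0,"dy":0,"dz":0,"rx":0,"ry":0,"rz":0,"fingers":-0.4},{"dx":0,"dy":0,"dz":0,"rx":0,"ry":0,"rz":0,"fingers":-1},{"dx":0,"dy":0,"dz":0,"rx":0,"ry":0,"rz":0,"fingers":-1},{"dx":0,"dy":0,"dz":0,"rx":0,"ry":0,"rz":0,"fingers":-1},{"dx":0,"dy":0,"dz":0,"rx":0,"ry":0,"rz":0,"fingers":-1},{"dx":0,"dy":0,"dz":0,"rx":0,"ry":0,"rz":0,"fingers":-1},{"dx":0,"dy":0,"dz":0,"rx":0,"ry":0,"rz":0,"fingers":-1},{"dx":0,"dy":0,"dz":0,"rx":0,"ry":0,"rz":0,"fingers":-1},{"dx":0,"dy":0,"dz":0,"rx":0,"ry":0,"rz":0,"fingers":-1},{"dx":0,"dy":0,"dz":0,"rx":0,"ry":0,"rz":0,"fingers":-1}]' 40
python3 -c "
from h import *
a=w(RAIL,-118,-220); b=w(RAIL,-118,-170)
plan((.382,.02,.22,.036),(.40,-.12,.25,.7),(.42,-.28,.25,1.3),(*a,.2,1.633))"
```

```text
time_s: 4.1
tcp_pos: [0.3818, 0.0196, 0.1503]
tcp_rot: [-3.141, -0.0, 0.035]
force: [-0.3, -0.0, 0.4]
grip_width: 0.548
grip_force: 0.0
time_s: 5.1
tcp_pos: [0.3823, 0.0193, 0.0049]
tcp_rot: [-3.142, -0.001, 0.034]
force: [0.5, -0.4, 0.4]
grip_width: 0.553
grip_force: 0.0
time_s: 6.1
tcp_pos: [0.3817, 0.0191, 0.0043]
tcp_rot: [-3.142, -0.0, 0.034]
force: [0.1, -0.0, 0.3]
grip_width: 0.005
grip_force: 0.0
now [0.3817 0.0191 0.0043] [-3.142 -0.     0.034] t 6.1 F [ 0.1 -0.   0.3] g 0.4 0.0
d [ 0.001 -0.003 -0.719] r [-0.    -0.    -0.003]
d [ 0.043  0.469 -0.1  ] r [-0.     0.    -0.845]
d [-0.293  0.451  0.   ] r [ 0.     0.    -0.764]
d [-0.562  0.276  0.167] r [-0.     0.    -0.424]
```

The fingers closed fully on nothing, so I'll look.

Run:
```python
from h import *
a=grab("top","pics/top1.png")["frame"][150:300,240:390]; b=grab("scene","pics/scene1.png")["frame"][130:280,230:380]
cv2.imwrite('pics/c4.png',cv2.resize(np.hstack([a,b])[:,:,::-1],None,fx=2.6,fy=2.6,interpolation=cv2.INTER_CUBIC))
```

```text
(no output)
```

View pics/c4.png

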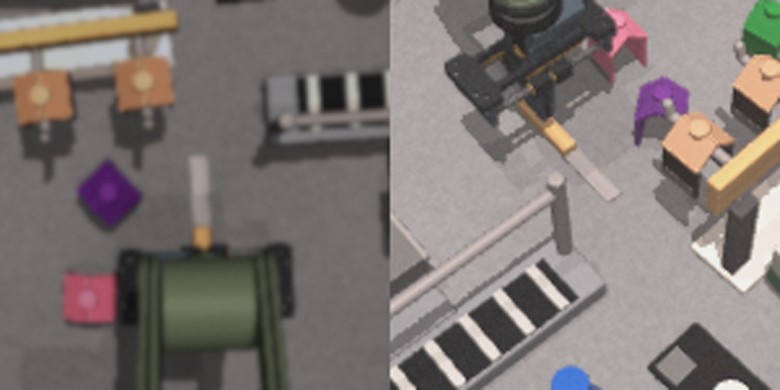

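Run:
```python
from h import *
p=read_state()["tcp_pos"]
for f,o in(('top1',(240,150)),('scene1',(80,130))):
    q=proj(f'pics/{f}.npz',[p,[0,0,0],np.array(p)+[0,0,.08]]); print(f,q.round(1),((q-o)*2.6).round(0))
    q=proj(f'pics/{f[:-1]}0.npz',[[.253,.517,.186]]); print(q)
print(np.load('pics/top1.npz')['attitude'],np.load('pics/scene1.npz')['attitude'])
b=cv2.imread('pics/scene1.png')[100:220,210:370]
cv2.imwrite('pics/c5.png',cv2.resize(b,None,fx=5,fy=5,interpolation=cv2.INTER_CUBIC))
```

```text
top1 [[318.3 255.3]
 [325.7 386. ]
 [318.6 257.3]] [[204. 274.]
 [223. 614.]
 [204. 279.]]
[[124.39050091 312.30862371]]
scene1 [[287.9 176.5]
 [220.1 107.6]
 [285.7 160.8]] [[541. 121.]
 [364. -58.]
 [535.  80.]]
[[388.99303949  39.10972054]]
[ 0.0524816  -0.00996188 -1.57754462] [0.5479014  0.01441908 0.9259212 ]
```

View pics/c5.png

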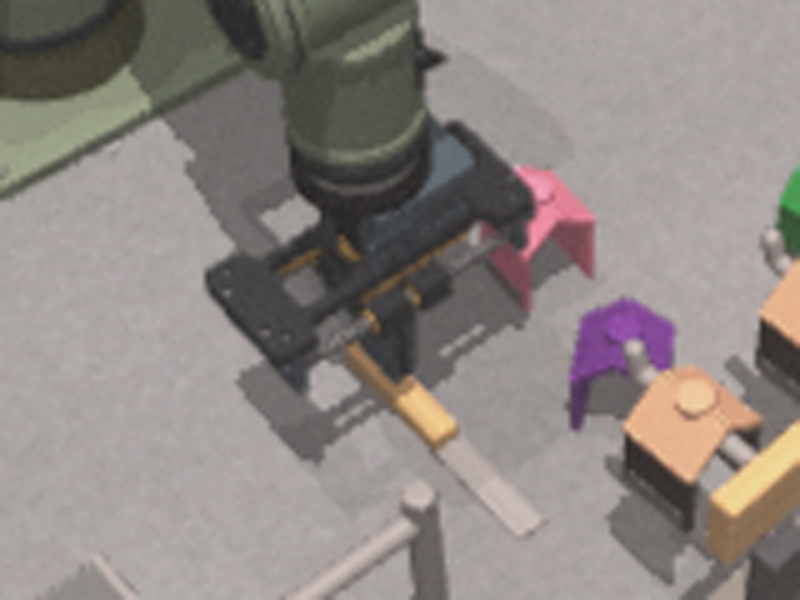

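The spatula hasn't moved, yet the fingers read shut right at the handle, so a short lift will show whether it is held.

```bash
python3 -m inch '[{"dx":0,"dy":0,"dz":-0.02,"rx":0,"ry":0,"rz":0,"fingers":-1},{"dx":0,"dy":0,"dz":-0.05,"rx":0,"ry":0,"rz":0,"fingers":-1},{"dx":0,"dy":0,"dz":-0.09,"rx":0,"ry":0,"rz":0,"fingers":-1},{"dx":0,"dy":0,"dz":-0.13,"rx":0,"ry":0,"rz":0,"fingers":-1},{"dx":0,"dy":0,"dz":-0.17,"rx":0,"ry":0,"rz":0,"fingers":-1},{"dx":0,"dy":0,"dz":-0.2,"rx":0,"ry":0,"rz":0,"fingers":-1},{"dx":0,"dy":0,"dz":-0.2,"rx":0,"ry":0,"rz":0,"fingers":-1},{"dx":0,"dy":0,"dz":-0.2,"rx":0,"ry":0,"rz":0,"fingers":-1},{"dx":0,"dy":0,"dz":-0.2,"rx":0,"ry":0,"rz":0,"fingers":-1},{"dx":0,"dy":0,"dz":-0.2,"rx":0,"ry":0,"rz":0,"fingers":-1}]'
python3 - <<'E'
from h import *
print(proj('pics/scene1.npz',read_state()["tcp_pos"])*5-np.array([1050,500]))
b=grab("scene","pics/scene2.png")["frame"][100:220,210:370,::-1]
cv2.imwrite('pics/c6.png',cv2.resize(b,None,fx=5,fy=5,interpolation=cv2.INTER_CUBIC))
E
```

```text
time_s: 7.2
tcp_pos: [0.3813, 0.0191, 0.0639]
tcp_rot: [-3.141, 0.001, 0.034]
force: [1.1, 0.6, -0.3]
grip_width: 0.004
grip_force: 0.0
[[381.06592235 324.42577766]]
```

View pics/c6.png

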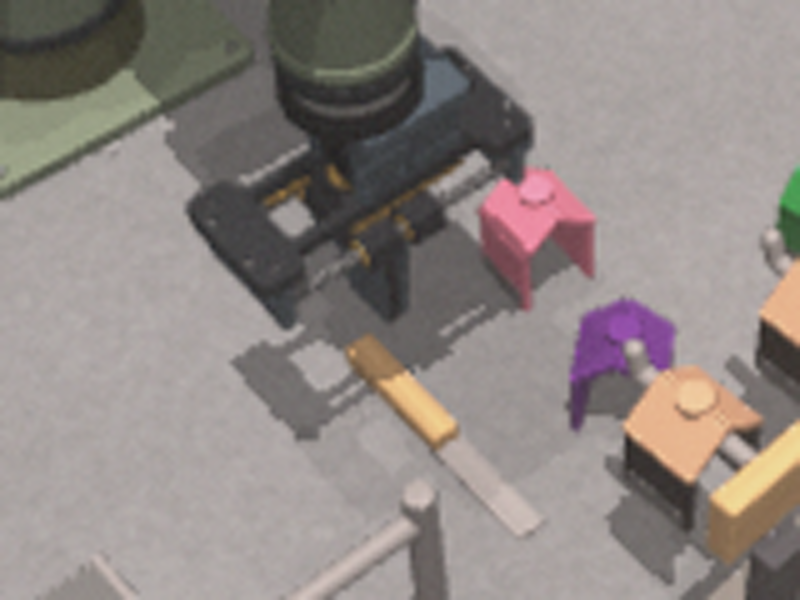

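c6: the spatula still lies untouched with its handle at (400,390), and the shut fingers hang above it at (390,300). I'll compare close crops, including one with the fingers open.

```bash
python3 -m inch '[{"dx":0,"dy":0,"dz":0,"rx":0,"ry":0,"rz":0,"fingers":0.1},{"dx":0,"dy":0,"dz":0,"rx":0,"ry":0,"rz":0,"fingers":0.1},{"dx":0,"dy":0,"dz":0,"rx":0,"ry":0,"rz":0,"fingers":0.1},{"dx":0,"dy":0,"dz":0,"rx":0,"ry":0,"rz":0,"fingers":0.1},{"dx":0,"dy":0,"dz":0,"rx":0,"ry":0,"rz":0,"fingers":0.1},{"dx":0,"dy":0,"dz":0,"rx":0,"ry":0,"rz":0,"fingers":0.1},{"dx":0,"dy":0,"dz":0,"rx":0,"ry":0,"rz":0,"fingers":0.1},{"dx":0,"dy":0,"dz":0,"rx":0,"ry":0,"rz":0,"fingers":0.1},{"dx":0,"dy":0,"dz":0,"rx":0,"ry":0,"rz":0,"fingers":0.1},{"dx":0,"dy":0,"dz":0,"rx":0,"ry":0,"rz":0,"fingers":0.1}]'
python3 - <<'E'
from h import *
grab("scene","pics/scene3.png"); grab("top","pics/top3.png")
I=[cv2.imread(f'pics/scene{i}.png')[135:210,250:330] for i in(0,1,3)]
t=cv2.imread('pics/top3.png')[200:275,278:358]
up=lambda i:cv2.resize(i,None,fx=4,fy=3.9,interpolation=cv2.INTER_CUBIC)
cv2.imwrite('pics/c7.png',np.vstack([np.hstack([up(I[0]),up(I[1])]),np.hstack([up(I[2]),up(t)])]))
E
```

```text
time_s: 8.25
tcp_pos: [0.3817, 0.0192, 0.0643]
tcp_rot: [-3.142, -0.0, 0.034]
force: [-0.4, -0.2, 0.1]
grip_width: 0.554
grip_force: 0.0
```

View pics/c7.png

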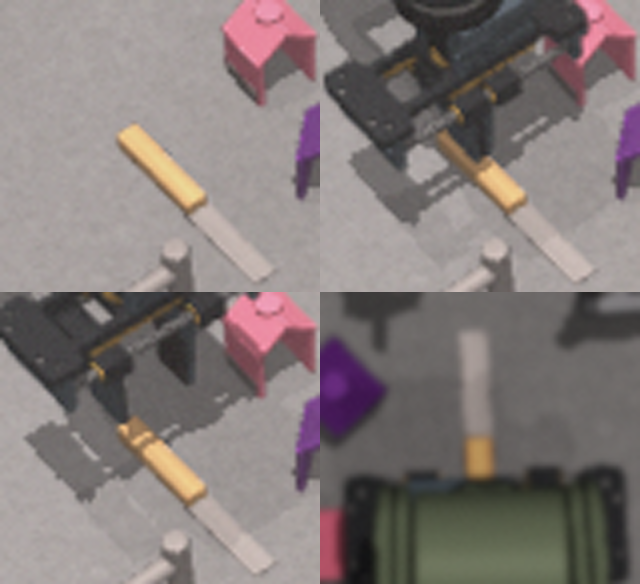

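Run:
```python
from h import *
print(robot.grip_depth,[a for a in dir(robot) if a[0]!='_'])
x,y,z=.3817,.0192,.0643
for h in(0,.01,.02,.03):
  q=proj('pics/scene3.npz',[[x+.016,y+s*d,z+h] for s in(-1,1) for d in(.025,.035)])
  print(h,((q-[250,135])*[4,3.9]+[0,292]).round(0).tolist())
```

```text
0.0188 ['Unreachable', 'grip_depth']
0 [[129.0, 439.0], [118.0, 445.0], [185.0, 406.0], [197.0, 399.0]]
0.01 [[128.0, 431.0], [117.0, 438.0], [185.0, 398.0], [196.0, 391.0]]
0.02 [[127.0, 423.0], [115.0, 430.0], [184.0, 390.0], [195.0, 383.0]]
0.03 [[126.0, 415.0], [114.0, 422.0], [183.0, 382.0], [194.0, 375.0]]
```

The fingertips sit about 20 mm above the reported TCP, so they closed over the top of the handle. I'll go deeper in small steps and watch the force.

```bash
python3 -m inch '[{"dx":0,"dy":0,"dz":0.05,"rx":0,"ry":0,"rz":0,"fingers":0.1},{"dx":0,"dy":0,"dz":0.1,"rx":0,"ry":0,"rz":0,"fingers":0.1},{"dx":0,"dy":0,"dz":0.15,"rx":0,"ry":0,"rz":0,"fingers":0.1},{"dx":0,"dy":0,"dz":0.19,"rx":0,"ry":0,"rz":0,"fingers":0.1},{"dx":0,"dy":0,"dz":0.21,"rx":0,"ry":0,"rz":0,"fingers":0.1},{"dx":0,"dy":0,"dz":0.22,"rx":0,"ry":0,"rz":0,"fingers":0.1},{"dx":0,"dy":0,"dz":0.23,"rx":0,"ry":0,"rz":0,"fingers":0.1},{"dx":0,"dy":0,"dz":0.235,"rx":0,"ry":0,"rz":0,"fingers":0.1},{"dx":0,"dy":0,"dz":0.24,"rx":0,"ry":0,"rz":0,"fingers":0.1},{"dx":0,"dy":0,"dz":0.24,"rx":0,"ry":0,"rz":0,"fingers":0.1}]'
python3 -m inch '[{"dx":0,"dy":0,"dz":0.002,"rx":0,"ry":0,"rz":0,"fingers":0.1},{"dx":0,"dy":0,"dz":0.004,"rx":0,"ry":0,"rz":0,"fingers":0.1},{"dx":0,"dy":0,"dz":0.006,"rx":0,"ry":0,"rz":0,"fingers":0.1},{"dx":0,"dy":0,"dz":0.008,"rx":0,"ry":0,"rz":0,"fingers":0.1},{"dx":0,"dy":0,"dz":0.01,"rx":0,"ry":0,"rz":0,"fingers":0.1},{"dx":0,"dy":0,"dz":0.012,"rx":0,"ry":0,"rz":0,"fingers":0.1},{"dx":0,"dy":0,"dz":0.014,"rx":0,"ry":0,"rz":0,"fingers":0.1},{"dx":0,"dy":0,"dz":0.016,"rx":0,"ry":0,"rz":0,"fingers":0.1},{"dx":0,"dy":0,"dz":0.016,"rx":0,"ry":0,"rz":0,"fingers":0.1},{"dx":0,"dy":0,"dz":0.016,"rx":0,"ry":0,"rz":0,"fingers":0.1}]'
```

```text
time_s: 9.35
tcp_pos: [0.3818, 0.0191, -0.0076]
tcp_rot: [-3.142, -0.0, 0.034]
force: [0.4, 0.7, 0.4]
grip_width: 0.549
grip_force: 0.0
time_s: 10.35
tcp_pos: [0.3817, 0.0191, -0.0125]
tcp_rot: [-3.142, -0.0, 0.034]
force: [0.2, -0.1, -0.2]
grip_width: 0.548
grip_force: 0.0
```

No contact at a reported z of −12.5 mm, which confirms the offset. Closing now.

```bash
python3 -m inch '[{"dx":0,"dy":0,"dz":0.003,"rx":0,"ry":0,"rz":0,"fingers":0.1},{"dx":0,"dy":0,"dz":0.005,"rx":0,"ry":0,"rz":0,"fingers":0},{"dx":0,"dy":0,"dz":0.005,"rx":0,"ry":0,"rz":0,"fingers":-0.3},{"dx":0,"dy":0,"dz":0.005,"rx":0,"ry":0,"rz":0,"fingers":-1},{"dx":0,"dy":0,"dz":0.005,"rx":0,"ry":0,"rz":0,"fingers":-1},{"dx":0,"dy":0,"dz":0.005,"rx":0,"ry":0,"rz":0,"fingers":-1},{"dx":0,"dy":0,"dz":0.005,"rx":0,"ry":0,"rz":0,"fingers":-1},{"dx":0,"dy":0,"dz":0.005,"rx":0,"ry":0,"rz":0,"fingers":-1},{"dx":0,"dy":0,"dz":0.005,"rx":0,"ry":0,"rz":0,"fingers":-1},{"dx":0,"dy":0,"dz":0.005,"rx":0,"ry":0,"rz":0,"fingers":-1}]' 40
python3 -c "
from h import *
a=w(RAIL,-118,-220)
plan((.382,.02,.20,.036),(.40,-.12,.25,.7),(.42,-.28,.25,1.3),(*a,.2,1.633))"
```

```text
time_s: 11.35
tcp_pos: [0.3817, 0.0192, -0.0139]
tcp_rot: [-3.141, -0.0, 0.034]
force: [-0.8, 0.4, 0.4]
grip_width: 0.212
grip_force: 40.0
now [ 0.3817  0.0192 -0.0139] [-3.141 -0.     0.034] t 11.3 F [-0.8  0.4  0.4] g 19.3 40.0
d [ 0.001 -0.003 -0.713] r [-0.    -0.    -0.003]
d [ 0.043  0.469 -0.167] r [-0.     0.    -0.845]
d [-0.293  0.451  0.   ] r [ 0.     0.    -0.764]
d [-0.562  0.276  0.167] r [-0.     0.    -0.424]
```

```bash
python3 -m inch '[{"dx":0,"dy":0,"dz":-0.02,"rx":0,"ry":0,"rz":0,"fingers":-1},{"dx":0,"dy":0,"dz":-0.07,"rx":0,"ry":0,"rz":0,"fingers":-1},{"dx":0,"dy":0,"dz":-0.15,"rx":0,"ry":0,"rz":0,"fingers":-1},{"dx":0,"dy":0,"dz":-0.24,"rx":0,"ry":0,"rz":0,"fingers":-1},{"dx":0,"dy":0,"dz":-0.34,"rx":0,"ry":0,"rz":0,"fingers":-1},{"dx":0,"dy":0,"dz":-0.44,"rx":0,"ry":0,"rz":0,"fingers":-1},{"dx":0,"dy":0,"dz":-0.54,"rx":0,"ry":0,"rz":0,"fingers":-1},{"dx":0,"dy":0,"dz":-0.63,"rx":0,"ry":0,"rz":0,"fingers":-1},{"dx":0,"dy":0,"dz":-0.69,"rx":0,"ry":0,"rz":0,"fingers":-1},{"dx":0,"dy":0,"dz":-0.713,"rx":0,"ry":0,"rz":0,"fingers":-1}]'
python3 -m inch '[{"dx":0,"dy":0.02,"dz":-0.01,"rx":0,"ry":0,"rz":-0.03,"fingers":-1},{"dx":0.01,"dy":0.06,"dz":-0.03,"rx":0,"ry":0,"rz":-0.11,"fingers":-1},{"dx":0.01,"dy":0.12,"dz":-0.05,"rx":0,"ry":0,"rz":-0.22,"fingers":-1},{"dx":0.02,"dy":0.19,"dz":-0.07,"rx":0,"ry":0,"rz":-0.34,"fingers":-1},{"dx":0.03,"dy":0.26,"dz":-0.1,"rx":0,"ry":0,"rz":-0.46,"fingers":-1},{"dx":0.03,"dy":0.33,"dz":-0.12,"rx":0,"ry":0,"rz":-0.58,"fingers":-1},{"dx":0.04,"dy":0.39,"dz":-0.14,"rx":0,"ry":0,"rz":-0.7,"fingers":-1},{"dx":0.04,"dy":0.44,"dz":-0.16,"rx":0,"ry":0,"rz":-0.79,"fingers":-1},{"dx":0.043,"dy":0.469,"dz":-0.167,"rx":0,"ry":0,"rz":-0.845,"fingers":-1},{"dx":0.043,"dy":0.469,"dz":-0.167,"rx":0,"ry":0,"rz":-0.845,"fingers":-1}]'
python3 -m inch '[{"dx":-0.01,"dy":0.02,"dz":0,"rx":0,"ry":0,"rz":-0.03,"fingers":-1},{"dx":-0.04,"dy":0.06,"dz":0,"rx":0,"ry":0,"rz":-0.1,"fingers":-1},{"dx":-0.08,"dy":0.12,"dz":0,"rx":0,"ry":0,"rz":-0.2,"fingers":-1},{"dx":-0.12,"dy":0.19,"dz":0,"rx":0,"ry":0,"rz":-0.32,"fingers":-1},{"dx":-0.17,"dy":0.26,"dz":0,"rx":0,"ry":0,"rz":-0.44,"fingers":-1},{"dx":-0.21,"dy":0.33,"dz":0,"rx":0,"ry":0,"rz":-0.55,"fingers":-1},{"dx":-0.25,"dy":0.39,"dz":0,"rx":0,"ry":0,"rz":-0.65,"fingers":-1},{"dx":-0.28,"dy":0.43,"dz":0,"rx":0,"ry":0,"rz":-0.73,"fingers":-1},{"dx":-0.293,"dy":0.451,"dz":0,"rx":0,"ry":0,"rz":-0.764,"fingers":-1},{"dx":-0.293,"dy":0.451,"dz":0,"rx":0,"ry":0,"rz":-0.764,"fingers":-1}]'
python3 -m inch '[{"dx":-0.02,"dy":0.01,"dz":0,"rx":0,"ry":0,"rz":-0.02,"fingers":-1},{"dx":-0.07,"dy":0.03,"dz":0.02,"rx":0,"ry":0,"rz":-0.06,"fingers":-1},{"dx":-0.15,"dy":0.07,"dz":0.04,"rx":0,"ry":0,"rz":-0.12,"fingers":-1},{"dx":-0.24,"dy":0.12,"dz":0.06,"rx":0,"ry":0,"rz":-0.18,"fingers":-1},{"dx":-0.33,"dy":0.16,"dz":0.09,"rx":0,"ry":0,"rz":-0.25,"fingers":-1},{"dx":-0.41,"dy":0.2,"dz":0.12,"rx":0,"ry":0,"rz":-0.31,"fingers":-1},{"dx":-0.48,"dy":0.24,"dz":0.14,"rx":0,"ry":0,"rz":-0.36,"fingers":-1},{"dx":-0.54,"dy":0.265,"dz":0.16,"rx":0,"ry":0,"rz":-0.4,"fingers":-1},{"dx":-0.562,"dy":0.276,"dz":0.167,"rx":0,"ry":0,"rz":-0.424,"fingers":-1},{"dx":-0.562,"dy":0.276,"dz":0.167,"rx":0,"ry":0,"rz":-0.424,"fingers":-1}]'
python3 - <<'E'
from h import *
t=grab("top","pics/top4.png")["frame"][170:350,370:550,::-1]; s=grab("scene","pics/scene4.png")["frame"][170:350,150:330,::-1]
up=lambda i:cv2.resize(i,None,fx=2.2,fy=2.2,interpolation=cv2.INTER_CUBIC)
cv2.imwrite('pics/c8.png',np.hstack([up(t),up(s)]))
plan()
E
```

```text
time_s: 12.35
tcp_pos: [0.3825, 0.0191, 0.202]
tcp_rot: [-3.142, -0.004, 0.034]
force: [0.4, -0.5, -0.6]
grip_width: 0.214
grip_force: 40.0
time_s: 13.35
tcp_pos: [0.399, -0.1218, 0.2495]
tcp_rot: [-3.141, 0.001, 0.696]
force: [0.1, 0.6, -0.9]
grip_width: 0.215
grip_force: 40.0
time_s: 14.35
tcp_pos: [0.4186, -0.2812, 0.249]
tcp_rot: [-3.14, -0.001, 1.296]
force: [0.0, -0.0, -0.7]
grip_width: 0.214
grip_force: 40.0
time_s: 15.35
tcp_pos: [0.453, -0.4658, 0.199]
tcp_rot: [-3.141, -0.002, 1.63]
force: [-0.5, -0.2, 0.2]
grip_width: 0.209
grip_force: 40.0
now [ 0.4531 -0.4649  0.2001] [ 3.142e+00 -1.000e-03  1.630e+00] t 15.4 F [ 0.  -0.6 -1. ] g 19.4 40.0
```

View pics/c8.png

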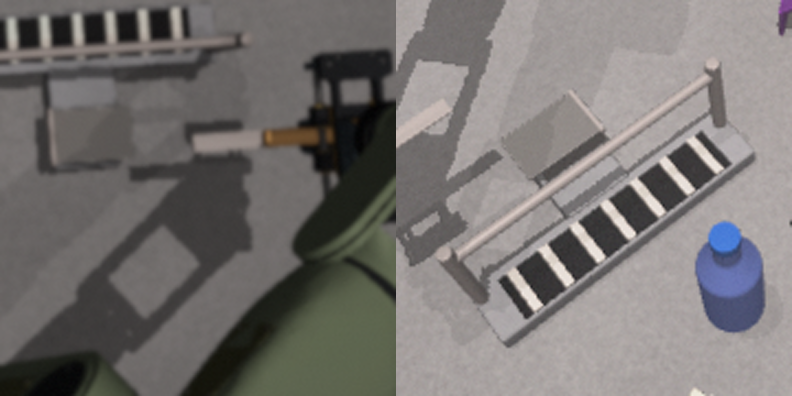

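Blade level: the tip is at the left panel's (193,141) and the right panel's (450,105).

Run:
```python
from h import *
p,e=tri('pics/top4.npz',(457.5,233.8),'pics/scene4.npz',(174.3,217.5)); print(p,e,w(RAIL,-118,-85))
o,a=RAIL
def rail(p): c,s=np.cos(a),np.sin(a); d=np.array(p[:2])-o; return np.array([c*d[0]+s*d[1],-s*d[0]+c*d[1]])*1000
print(rail(p),rail(atz('pics/top4.npz',(457.5,233.8),.218)))
# lip corners at z .064 in top: c8 left panel (130,104),(127,165)
for q in((132,104),(127,163),(50,165),(47,110)): print(q,rail(atz('pics/top4.npz',(q[0]/2.2+369.7,q[1]/2.2+169.7),.066)))
f=lambda y,z,x=-118:(*w(RAIL,x,y),z,1.633)
plan(f(-220,.030),f(-220+48,.030))
```

```text
[ 0.44817717 -0.32985241  0.21847077] 0.0017540256390271918 [ 0.44639335 -0.329948  ]
[-116.21368283  -85.01512705] [-116.65846785  -85.9666654 ]
(132, 104) [-70.2103698  -56.85091536]
(127, 163) [-145.75107997  -44.20068954]
(50, 165) [-141.42334192   55.47987799]
(47, 110) [-70.38347643  53.90028878]
now [ 0.4531 -0.4649  0.2001] [ 3.142e+00 -1.000e-03  1.630e+00] t 15.4 F [ 0.  -0.6 -1. ] g 19.4 40.0
d [0.    0.005 0.567] r [ 0.    -0.001 -0.003]
d [0.16 0.   0.  ] r [0. 0. 0.]
```

```bash
python3 -m inch '[{"dx":0,"dy":0.005,"dz":0.02,"rx":0,"ry":0,"rz":0,"fingers":-1},{"dx":0,"dy":0.005,"dz":0.07,"rx":0,"ry":0,"rz":0,"fingers":-1},{"dx":0,"dy":0.005,"dz":0.14,"rx":0,"ry":0,"rz":0,"fingers":-1},{"dx":0,"dy":0.005,"dz":0.22,"rx":0,"ry":0,"rz":0,"fingers":-1},{"dx":0,"dy":0.005,"dz":0.31,"rx":0,"ry":0,"rz":0,"fingers":-1},{"dx":0,"dy":0.005,"dz":0.4,"rx":0,"ry":0,"rz":0,"fingers":-1},{"dx":0,"dy":0.005,"dz":0.48,"rx":0,"ry":0,"rz":0,"fingers":-1},{"dx":0,"dy":0.005,"dz":0.54,"rx":0,"ry":0,"rz":0,"fingers":-1},{"dx":0,"dy":0.005,"dz":0.56,"rx":0,"ry":0,"rz":0,"fingers":-1},{"dx":0,"dy":0.005,"dz":0.56,"rx":0,"ry":0,"rz":0,"fingers":-1}]'
python3 -m inch '[{"dx":0.01,"dy":0,"dz":0,"rx":0,"ry":0,"rz":0,"fingers":-1},{"dx":0.03,"dy":0,"dz":0,"rx":0,"ry":0,"rz":0,"fingers":-1},{"dx":0.05,"dy":0,"dz":0,"rx":0,"ry":0,"rz":0,"fingers":-1},{"dx":0.08,"dy":0,"dz":0,"rx":0,"ry":0,"rz":0,"fingers":-1},{"dx":0.11,"dy":0,"dz":0,"rx":0,"ry":0,"rz":0,"fingers":-1},{"dx":0.14,"dy":0,"dz":0,"rx":0,"ry":0,"rz":0,"fingers":-1},{"dx":0.16,"dy":0,"dz":0,"rx":0,"ry":0,"rz":0,"fingers":-1},{"dx":0.175,"dy":0,"dz":0,"rx":0,"ry":0,"rz":0,"fingers":-1},{"dx":0.183,"dy":0,"dz":0,"rx":0,"ry":0,"rz":0,"fingers":-1},{"dx":0.183,"dy":0,"dz":0,"rx":0,"ry":0,"rz":0,"fingers":-1}]'
python3 -m inch '[{"dx":0,"dy":0,"dz":-0.01,"rx":0,"ry":0,"rz":0,"fingers":-1},{"dx":0,"dy":0,"dz":-0.025,"rx":0,"ry":0,"rz":0,"fingers":-1},{"dx":0,"dy":0,"dz":-0.04,"rx":0,"ry":0,"rz":0,"fingers":-1},{"dx":0.005,"dy":0,"dz":-0.06,"rx":0,"ry":0,"rz":0,"fingers":-1},{"dx":0.01,"dy":0,"dz":-0.085,"rx":0,"ry":0,"rz":0,"fingers":-1},{"dx":0.015,"dy":0,"dz":-0.11,"rx":0,"ry":0,"rz":0,"fingers":-1},{"dx":0.017,"dy":0,"dz":-0.13,"rx":0,"ry":0,"rz":0,"fingers":-1},{"dx":0.03,"dy":0,"dz":-0.16,"rx":0,"ry":0,"rz":0,"fingers":-1},{"dx":0.045,"dy":0,"dz":-0.185,"rx":0,"ry":0,"rz":0,"fingers":-1},{"dx":0.063,"dy":0,"dz":-0.21,"rx":0,"ry":0,"rz":0,"fingers":-1}]'
python3 - <<'E'
from h import *
t=grab("top","pics/top5.png")["frame"][170:350,370:550,::-1]; s=grab("scene","pics/scene5.png")["frame"][170:350,150:330,::-1]
up=lambda i:cv2.resize(i,None,fx=2.2,fy=2.2,interpolation=cv2.INTER_CUBIC)
cv2.imwrite('pics/c9.png',np.hstack([up(t),up(s)]))
plan()
E
```

```text
time_s: 16.45
tcp_pos: [0.4544, -0.4649, 0.0314]
tcp_rot: [-3.141, -0.001, 1.631]
force: [0.7, -0.1, -0.9]
grip_width: 0.211
grip_force: 40.0
time_s: 17.45
tcp_pos: [0.4513, -0.4108, 0.032]
tcp_rot: [3.142, 0.0, 1.631]
force: [-0.2, 0.3, -0.3]
grip_width: 0.21
grip_force: 40.0
time_s: 18.45
tcp_pos: [0.4502, -0.3918, 0.0957]
tcp_rot: [3.141, 0.0, 1.63]
force: [0.6, -0.9, -0.6]
grip_width: 0.211
grip_force: 40.0
now [ 0.4507 -0.3918  0.0964] [3.140e+00 1.000e-03 1.631e+00] t 18.6 F [ 0.   0.3 -1.4] g 19.3 40.0
```

View pics/c9.png

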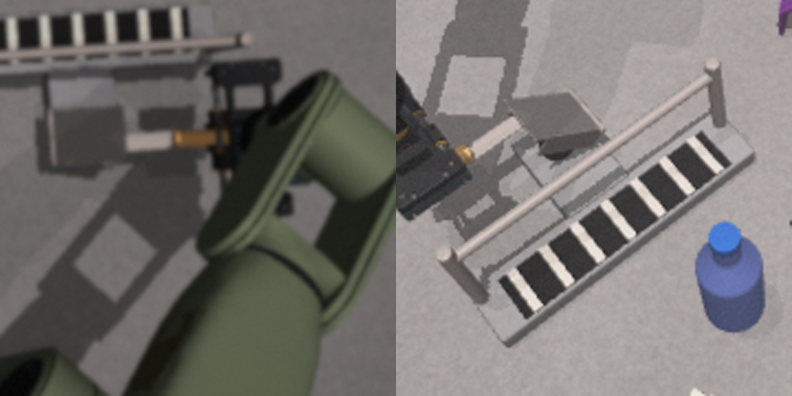

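The left panel's blade is under the hood at (130,140), and the right panel shows the hood lifted about 40°. Next I push it over.

```bash
python3 -m inch '[{"dx":0.02,"dy":0,"dz":-0.02,"rx":0,"ry":0,"rz":0,"fingers":-1},{"dx":0.045,"dy":0,"dz":-0.04,"rx":0,"ry":0,"rz":0,"fingers":-1},{"dx":0.07,"dy":0,"dz":-0.06,"rx":0,"ry":0,"rz":0,"fingers":-1},{"dx":0.1,"dy":0,"dz":-0.075,"rx":0,"ry":0,"rz":0,"fingers":-1},{"dx":0.13,"dy":0,"dz":-0.085,"rx":0,"ry":0,"rz":0,"fingers":-1},{"dx":0.157,"dy":0,"dz":-0.093,"rx":0,"ry":0,"rz":0,"fingers":-1},{"dx":0.18,"dy":0,"dz":-0.096,"rx":0,"ry":0,"rz":0,"fingers":-1},{"dx":0.205,"dy":0,"dz":-0.097,"rx":0,"ry":0,"rz":0,"fingers":-1},{"dx":0.23,"dy":0,"dz":-0.097,"rx":0,"ry":0,"rz":0,"fingers":-1},{"dx":0.25,"dy":0,"dz":-0.097,"rx":0,"ry":0,"rz":0,"fingers":-1}]'
python3 -m inch '[{"dx":0.02,"dy":0,"dz":0,"rx":0,"ry":0,"rz":0,"fingers":-1},{"dx":0.04,"dy":0,"dz":0,"rx":0,"ry":0,"rz":0,"fingers":-1},{"dx":0.06,"dy":0,"dz":0,"rx":0,"ry":0,"rz":0,"fingers":-1},{"dx":0.08,"dy":0,"dz":0,"rx":0,"ry":0,"rz":0,"fingers":-1},{"dx":0.1,"dy":0,"dz":0,"rx":0,"ry":0,"rz":0,"fingers":-1},{"dx":0.11,"dy":0,"dz":0,"rx":0,"ry":0,"rz":0,"fingers":-1},{"dx":0.09,"dy":0,"dz":-0.04,"rx":0,"ry":0,"rz":0,"fingers":-1},{"dx":0.0,"dy":0,"dz":-0.12,"rx":0,"ry":0,"rz":0,"fingers":-1},{"dx":-0.1,"dy":0,"dz":-0.16,"rx":0,"ry":0,"rz":0,"fingers":-1},{"dx":-0.2,"dy":0,"dz":-0.16,"rx":0,"ry":0,"rz":0,"fingers":-1}]'
python3 - <<'E'
from h import *
t=grab("top","pics/top6.png")["frame"]; s=grab("scene","pics/scene6.png")["frame"]
f=lambda th,x:[*w(RAIL,x,50-105*np.cos(th)),.064+.105*np.sin(th)]
print('pred lip top',proj('pics/top6.npz',[f(2.3,-140),f(2.3,-70)]).round(),'scene',proj('pics/scene6.npz',[f(2.3,-140),f(2.3,-70)]).round())
f=lambda y,z,x=-118:(*w(RAIL,x,y),z,1.633)
plan()
E
```

```text
time_s: 19.55
tcp_pos: [0.4455, -0.3165, 0.1238]
tcp_rot: [-3.141, -0.0, 1.631]
force: [-0.0, 0.5, -0.5]
grip_width: 0.213
grip_force: 40.0
time_s: 20.55
tcp_pos: [0.4505, -0.3789, 0.1745]
tcp_rot: [3.138, 0.003, 1.631]
force: [0.0, 0.9, -0.8]
grip_width: 0.208
grip_force: 40.0
pred lip top [[373. 247.]
 [371. 221.]] scene [[245. 182.]
 [261. 199.]]
now [ 0.4497 -0.3807  0.1722] [3.140e+00 3.000e-03 1.628e+00] t 20.6 F [ 0.   0.6 -1.8] g 19.4 40.0
```

Run:
```python
from h import *
s0=cv2.imread('pics/scene0.png');s=cv2.imread('pics/scene6.png')
t=cv2.imread('pics/top6.png')
up=lambda i:cv2.resize(i,(390,390),interpolation=cv2.INTER_CUBIC)
cv2.imwrite('pics/c10.png',np.hstack([up(t[160:290,350:480]),up(s[160:290,170:300])]))
plan((.31,-.25,.15,1.633),(.31,-.22,-.0135,1.633))
```

```text
now [ 0.4497 -0.3807  0.1722] [3.140e+00 3.000e-03 1.628e+00] t 20.6 F [ 0.   0.6 -1.8] g 19.4 40.0
d [ 0.462 -0.44   0.072] r [ 0.002  0.004 -0.007]
d [0.1   0.006 0.545] r [0. 0. 0.]
```

View pics/c10.png

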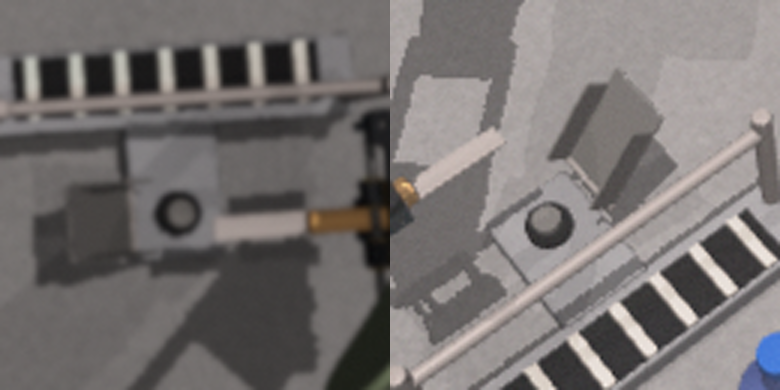

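The hood stands thrown open, and the button is exposed at the left panel's (180,213) and the right panel's (547,220). Now I lay the spatula down.

```bash
python3 -m inch '[{"dx":0.02,"dy":-0.02,"dz":0,"rx":0,"ry":0,"rz":0,"fingers":-1},{"dx":0.06,"dy":-0.06,"dz":0,"rx":0,"ry":0,"rz":0,"fingers":-1},{"dx":0.12,"dy":-0.12,"dz":0,"rx":0,"ry":0,"rz":0,"fingers":-1},{"dx":0.19,"dy":-0.19,"dz":0.02,"rx":0,"ry":0,"rz":0,"fingers":-1},{"dx":0.26,"dy":-0.26,"dz":0.04,"rx":0,"ry":0,"rz":0,"fingers":-1},{"dx":0.33,"dy":-0.32,"dz":0.05,"rx":0,"ry":0,"rz":0,"fingers":-1},{"dx":0.39,"dy":-0.38,"dz":0.06,"rx":0,"ry":0,"rz":0,"fingers":-1},{"dx":0.44,"dy":-0.42,"dz":0.07,"rx":0,"ry":0,"rz":0,"fingers":-1},{"dx":0.462,"dy":-0.44,"dz":0.072,"rx":0,"ry":0,"rz":0,"fingers":-1},{"dx":0.462,"dy":-0.44,"dz":0.072,"rx":0,"ry":0,"rz":0,"fingers":-1}]'
python3 -m inch '[{"dx":0.02,"dy":0,"dz":0.03,"rx":0,"ry":0,"rz":0,"fingers":-1},{"dx":0.05,"dy":0,"dz":0.1,"rx":0,"ry":0,"rz":0,"fingers":-1},{"dx":0.08,"dy":0,"dz":0.19,"rx":0,"ry":0,"rz":0,"fingers":-1},{"dx":0.1,"dy":0,"dz":0.28,"rx":0,"ry":0,"rz":0,"fingers":-1},{"dx":0.1,"dy":0,"dz":0.36,"rx":0,"ry":0,"rz":0,"fingers":-1},{"dx":0.1,"dy":0,"dz":0.43,"rx":0,"ry":0,"rz":0,"fingers":-1},{"dx":0.1,"dy":0,"dz":0.48,"rx":0,"ry":0,"rz":0,"fingers":-1},{"dx":0.1,"dy":0,"dz":0.51,"rx":0,"ry":0,"rz":0,"fingers":-1},{"dx":0.1,"dy":0,"dz":0.525,"rx":0,"ry":0,"rz":0,"fingers":-1},{"dx":0.1,"dy":0,"dz":0.53,"rx":0,"ry":0,"rz":0,"fingers":-1}]'
python3 -c "
from h import *
print(tri('pics/top6.npz',(409.8,230.8),'pics/scene6.npz',(222.2,233.2)),w(RAIL,-105,0))
plan((.31,-.22,-.0135,1.633))"
```

```text
time_s: 21.65
tcp_pos: [0.3082, -0.2452, 0.1505]
tcp_rot: [-3.141, -0.0, 1.631]
force: [-0.6, 0.2, -0.7]
grip_width: 0.212
grip_force: 40.0
time_s: 22.65
tcp_pos: [0.3077, -0.2169, -0.0089]
tcp_rot: [-3.141, -0.0, 1.63]
force: [-0.0, 0.2, -0.7]
grip_width: 0.213
grip_force: 40.0
(array([ 0.45326287, -0.24477485,  0.04698292]), np.float64(0.0009917621685494485)) [ 0.45410175 -0.24430583]
now [ 0.3077 -0.2169 -0.0089] [-3.141 -0.     1.63 ] t 22.6 F [-0.   0.2 -0.7] g 19.4 40.0
d [-0.011  0.007  0.015] r [-0.    -0.    -0.003]
```

Button location agrees. I lower the last 5 mm, release and rise.

```bash
python3 -m inch '[{"dx":0,"dy":0,"dz":0.004,"rx":0,"ry":0,"rz":0,"fingers":-1},{"dx":0,"dy":0,"dz":0.008,"rx":0,"ry":0,"rz":0,"fingers":-1},{"dx":0,"dy":0,"dz":0.012,"rx":0,"ry":0,"rz":0,"fingers":-1},{"dx":0,"dy":0,"dz":0.016,"rx":0,"ry":0,"rz":0,"fingers":-1},{"dx":0,"dy":0,"dz":0.016,"rx":0,"ry":0,"rz":0,"fingers":-1},{"dx":0,"dy":0,"dz":0.016,"rx":0,"ry":0,"rz":0,"fingers":-0.4},{"dx":0,"dy":0,"dz":0.016,"rx":0,"ry":0,"rz":0,"fingers":0},{"dx":0,"dy":0,"dz":0.016,"rx":0,"ry":0,"rz":0,"fingers":0},{"dx":0,"dy":0,"dz":0.016,"rx":0,"ry":0,"rz":0,"fingers":0},{"dx":0,"dy":0,"dz":0.016,"rx":0,"ry":0,"rz":0,"fingers":0}]'
python3 -m inch '[{"dx":0,"dy":0,"dz":-0.02,"rx":0,"ry":0,"rz":0,"fingers":0},{"dx":0,"dy":0,"dz":-0.06,"rx":0,"ry":0,"rz":0,"fingers":0},{"dx":0,"dy":0,"dz":-0.14,"rx":0,"ry":0,"rz":0,"fingers":0},{"dx":0,"dy":0,"dz":-0.26,"rx":0,"ry":0,"rz":0,"fingers":0.3},{"dx":0,"dy":0,"dz":-0.38,"rx":0,"ry":0,"rz":0,"fingers":0.5},{"dx":0,"dy":0,"dz":-0.5,"rx":0,"ry":0,"rz":0,"fingers":0.6},{"dx":0,"dy":0,"dz":-0.62,"rx":0,"ry":0,"rz":0,"fingers":0.6},{"dx":0,"dy":0,"dz":-0.72,"rx":0,"ry":0,"rz":0,"fingers":0.6},{"dx":0,"dy":0,"dz":-0.78,"rx":0,"ry":0,"rz":0,"fingers":0.6},{"dx":0,"dy":0,"dz":-0.78,"rx":0,"ry":0,"rz":0,"fingers":0.6}]'
cat >> h.py <<'E'
def pads(n):
    """skin-coloured blobs in the top image -> centroid, world at z=.165, angle"""
    d=grab("top",f"pics/top{n}.png"); f=d["frame"]; hsv=cv2.cvtColor(f,cv2.COLOR_RGB2HSV)
    m=cv2.inRange(hsv,(6,80,110),(16,175,255)); m[:150]=0; m[290:]=0; m=cv2.morphologyEx(m,cv2.MORPH_OPEN,np.ones((3,3)))
    for c in cv2.findContours(m,cv2.RETR_EXTERNAL,cv2.CHAIN_APPROX_NONE)[0]:
        if cv2.contourArea(c)>120:
            (u,v),s,a=cv2.minAreaRect(c); print((round(u,1),round(v,1)),np.round(s,1),round(a,1),f[int(v),int(u)+5],'z.155',atz(f'pics/top{n}.npz',(u,v),.155)[:2].round(4))
E
python3 -c "
from h import *
pads(7); grab('scene','pics/scene7.png')
plan((.4,.0,.28,.9),(.47,.25,.28,.3),(.545,.394,.25,.12))
for y in(157.5,52.5,-52.5,-157.5): print(w(STAND,0,y))"
```

```text
time_s: 23.65
tcp_pos: [0.3075, -0.2167, -0.0134]
tcp_rot: [3.142, -0.0, 1.63]
force: [-0.1, 0.2, -0.4]
grip_width: 0.499
grip_force: 0.0
time_s: 24.65
tcp_pos: [0.3087, -0.2177, 0.2233]
tcp_rot: [3.137, 0.004, 1.63]
force: [-0.1, 0.6, 0.0]
grip_width: 0.802
grip_force: 0.0
(177.4, 195.8) [19.5 21.2] 84.3 [171 119  86] z.155 [0.5521 0.3936]
(216.1, 187.0) [18.6 21.3] 84.3 [170 118  85] z.155 [0.5747 0.2912]
(255.9, 186.5) [19.1 21.2] 82.9 [166 116  84] z.155 [0.5755 0.1855]
(294.9, 181.2) [19.  21.5] 85.2 [167 124  90] z.155 [0.589  0.0816]
now [ 0.307  -0.2164  0.2202] [-3.141 -0.     1.63 ] t 24.8 F [ 0.6 -0.2 -1.2] g 72.4 0.0
d [ 0.702  0.352 -0.199] r [-0.   -0.    0.93]
d [ 0.798 -0.335 -0.   ] r [-0.    -0.     0.764]
d [ 0.381 -0.385  0.1  ] r [ 0.    -0.     0.229]
[0.55494533 0.39576736]
[0.56751511 0.29152245]
[0.58008489 0.18727755]
[0.59265467 0.08303264]
```

```bash
python3 -m inch '[{"dx":0.07,"dy":0.035,"dz":-0.05,"rx":0,"ry":0,"rz":0.1,"fingers":0.6},{"dx":0.17,"dy":0.08,"dz":-0.1,"rx":0,"ry":0,"rz":0.22,"fingers":0.6},{"dx":0.28,"dy":0.14,"dz":-0.15,"rx":0,"ry":0,"rz":0.36,"fingers":0.6},{"dx":0.4,"dy":0.2,"dz":-0.199,"rx":0,"ry":0,"rz":0.52,"fingers":0.6},{"dx":0.52,"dy":0.26,"dz":-0.199,"rx":0,"ry":0,"rz":0.68,"fingers":0.6},{"dx":0.62,"dy":0.31,"dz":-0.199,"rx":0,"ry":0,"rz":0.82,"fingers":0.6},{"dx":0.68,"dy":0.34,"dz":-0.199,"rx":0,"ry":0,"rz":0.93,"fingers":0.6},{"dx":0.702,"dy":0.352,"dz":-0.199,"rx":0,"ry":0,"rz":0.93,"fingers":0.6},{"dx":0.702,"dy":0.352,"dz":-0.199,"rx":0,"ry":0,"rz":0.93,"fingers":0.6},{"dx":0.702,"dy":0.352,"dz":-0.199,"rx":0,"ry":0,"rz":0.93,"fingers":0.6}]'
python3 -m inch '[{"dx":0.05,"dy":-0.02,"dz":0,"rx":0,"ry":0,"rz":0.06,"fingers":0.6},{"dx":0.14,"dy":-0.06,"dz":0,"rx":0,"ry":0,"rz":0.15,"fingers":0.6},{"dx":0.25,"dy":-0.1,"dz":0,"rx":0,"ry":0,"rz":0.26,"fingers":0.6},{"dx":0.37,"dy":-0.155,"dz":0,"rx":0,"ry":0,"rz":0.38,"fingers":0.6},{"dx":0.5,"dy":-0.21,"dz":0,"rx":0,"ry":0,"rz":0.5,"fingers":0.6},{"dx":0.62,"dy":-0.26,"dz":0,"rx":0,"ry":0,"rz":0.6,"fingers":0.6},{"dx":0.72,"dy":-0.3,"dz":0,"rx":0,"ry":0,"rz":0.7,"fingers":0.6},{"dx":0.78,"dy":-0.325,"dz":0,"rx":0,"ry":0,"rz":0.764,"fingers":0.6},{"dx":0.798,"dy":-0.335,"dz":0,"rx":0,"ry":0,"rz":0.764,"fingers":0.6},{"dx":0.798,"dy":-0.335,"dz":0,"rx":0,"ry":0,"rz":0.764,"fingers":0.6}]'
python3 -c "
from h import *
for f,p,q in(('top0',(76,182),(737,138)),):
  for s in(p,q): print(atz('pics/top0.npz',(s[0]/5+334.6,s[1]/5+159.6),.173))
for s in((335,258),(22,482)): print(atz('pics/scene0.npz',(s[0]/2.6+164.7,s[1]/2.6+99.7),.173))
plan((.5515,.394,.25,.12),(.5515,.394,.1,.12))"
```

```text
time_s: 25.75
tcp_pos: [0.3996, -0.001, 0.2796]
tcp_rot: [-3.14, 0.002, 0.901]
force: [-0.9, 0.3, 1.0]
grip_width: 0.803
grip_force: 0.0
time_s: 26.75
tcp_pos: [0.4705, 0.2489, 0.2799]
tcp_rot: [3.141, 0.001, 0.301]
force: [-0.1, -0.5, 0.5]
grip_width: 0.802
grip_force: 0.0
[ 0.54764584 -0.06307295  0.173     ]
[ 0.56873013 -0.41214263  0.173     ]
[ 0.55125    -0.06494175  0.173     ]
[ 0.5731644  -0.41041149  0.173     ]
now [0.4705 0.2489 0.2799] [3.141e+00 1.000e-03 3.010e-01] t 26.8 F [-0.1 -0.5  0.5] g 72.9 0.0
d [ 0.401 -0.382  0.099] r [0.001 0.001 0.23 ]
d [ 0.  -0.   0.5] r [0. 0. 0.]
```

```bash
python3 -m inch '[{"dx":0.03,"dy":-0.03,"dz":0.01,"rx":0,"ry":0,"rz":0.02,"fingers":0.6},{"dx":0.09,"dy":-0.085,"dz":0.02,"rx":0,"ry":0,"rz":0.06,"fingers":0.6},{"dx":0.16,"dy":-0.15,"dz":0.04,"rx":0,"ry":0,"rz":0.1,"fingers":0.6},{"dx":0.23,"dy":-0.22,"dz":0.06,"rx":0,"ry":0,"rz":0.14,"fingers":0.6},{"dx":0.3,"dy":-0.285,"dz":0.08,"rx":0,"ry":0,"rz":0.18,"fingers":0.6},{"dx":0.36,"dy":-0.34,"dz":0.099,"rx":0,"ry":0,"rz":0.21,"fingers":0.6},{"dx":0.39,"dy":-0.37,"dz":0.099,"rx":0,"ry":0,"rz":0.23,"fingers":0.6},{"dx":0.401,"dy":-0.382,"dz":0.099,"rx":0,"ry":0,"rz":0.23,"fingers":0.6},{"dx":0.401,"dy":-0.382,"dz":0.099,"rx":0,"ry":0,"rz":0.23,"fingers":0.6},{"dx":0.401,"dy":-0.382,"dz":0.099,"rx":0,"ry":0,"rz":0.23,"fingers":0.6}]'
python3 -m inch '[{"dx":0,"dy":0,"dz":0.05,"rx":0,"ry":0,"rz":0,"fingers":0.6},{"dx":0,"dy":0,"dz":0.12,"rx":0,"ry":0,"rz":0,"fingers":0.6},{"dx":0,"dy":0,"dz":0.19,"rx":0,"ry":0,"rz":0,"fingers":0.6},{"dx":0,"dy":0,"dz":0.26,"rx":0,"ry":0,"rz":0,"fingers":0.6},{"dx":0,"dy":0,"dz":0.33,"rx":0,"ry":0,"rz":0,"fingers":0.6},{"dx":0,"dy":0,"dz":0.39,"rx":0,"ry":0,"rz":0,"fingers":0.6},{"dx":0,"dy":0,"dz":0.44,"rx":0,"ry":0,"rz":0,"fingers":0.6},{"dx":0,"dy":0,"dz":0.48,"rx":0,"ry":0,"rz":0,"fingers":0.6},{"dx":0,"dy":0,"dz":0.5,"rx":0,"ry":0,"rz":0,"fingers":0.6},{"dx":0,"dy":0,"dz":0.5,"rx":0,"ry":0,"rz":0,"fingers":0.6}]'
python3 -m inch '[{"dx":0,"dy":0,"dz":0,"rx":0,"ry":0,"rz":0,"fingers":0.4},{"dx":0,"dy":0,"dz":0,"rx":0,"ry":0,"rz":0,"fingers":0.3},{"dx":0,"dy":0,"dz":0,"rx":0,"ry":0,"rz":0,"fingers":0.2},{"dx":0,"dy":0,"dz":0,"rx":0,"ry":0,"rz":0,"fingers":0},{"dx":0,"dy":0,"dz":0,"rx":0,"ry":0,"rz":0,"fingers":-1},{"dx":0,"dy":0,"dz":0,"rx":0,"ry":0,"rz":0,"fingers":-1},{"dx":0,"dy":0,"dz":0,"rx":0,"ry":0,"rz":0,"fingers":-1},{"dx":0,"dy":0,"dz":0,"rx":0,"ry":0,"rz":0,"fingers":-1},{"dx":0,"dy":0,"dz":0,"rx":0,"ry":0,"rz":0,"fingers":-1},{"dx":0,"dy":0,"dz":0,"rx":0,"ry":0,"rz":0,"fingers":-1}]' 25
```

```text
time_s: 27.75
tcp_pos: [0.5514, 0.3939, 0.2511]
tcp_rot: [3.141, -0.0, 0.119]
force: [-0.1, -0.3, -0.4]
grip_width: 0.8
grip_force: 0.0
time_s: 28.75
tcp_pos: [0.5511, 0.3943, 0.1003]
tcp_rot: [3.141, 0.001, 0.119]
force: [-0.4, -0.3, 1.0]
grip_width: 0.799
grip_force: 0.0
time_s: 29.75
tcp_pos: [0.5519, 0.3948, 0.1015]
tcp_rot: [-3.141, -0.001, 0.119]
force: [-0.3, -1.9, 5.4]
grip_width: 0.615
grip_force: 25.0
```

```bash
python3 -m inch '[{"dx":0,"dy":0,"dz":-0.02,"rx":0,"ry":0,"rz":0,"fingers":-1},{"dx":0,"dy":0,"dz":-0.05,"rx":0,"ry":0,"rz":0,"fingers":-1},{"dx":0,"dy":0,"dz":-0.09,"rx":0,"ry":0,"rz":0,"fingers":-1},{"dx":0,"dy":0,"dz":-0.14,"rx":0,"ry":0,"rz":0,"fingers":-1},{"dx":0,"dy":0,"dz":-0.2,"rx":0,"ry":0,"rz":0,"fingers":-1},{"dx":0,"dy":0,"dz":-0.26,"rx":0,"ry":0,"rz":0,"fingers":-1},{"dx":0,"dy":0,"dz":-0.32,"rx":0,"ry":0,"rz":0,"fingers":-1},{"dx":0,"dy":0,"dz":-0.37,"rx":0,"ry":0,"rz":0,"fingers":-1},{"dx":0,"dy":0,"dz":-0.4,"rx":0,"ry":0,"rz":0,"fingers":-1},{"dx":0,"dy":0,"dz":-0.4,"rx":0,"ry":0,"rz":0,"fingers":-1}]'
python3 -c "
from h import *
pads(8); grab('scene','pics/scene8.png')
s=w(RAIL,0,-120); yw=1.633
plan((.49,.16,.23,.5),(.47,-.08,.23,1.1),(.51,-.26,.23,yw),(*s,.23,yw),(*s,.092,yw))"
```

```text
time_s: 30.75
tcp_pos: [0.552, 0.3953, 0.2226]
tcp_rot: [-3.14, -0.003, 0.119]
force: [-0.6, 0.1, -0.9]
grip_width: 0.615
grip_force: 25.0
(216.5, 187.5) [19. 21.] 90.0 [175 121  88] z.155 [0.5735 0.2902]
(255.7, 186.6) [19.2 21.6] 83.3 [171 120  87] z.155 [0.5754 0.186 ]
(294.9, 181.3) [19.2 21.4] 84.3 [173 128  94] z.155 [0.5889 0.0817]
now [0.5512 0.3947 0.2203] [3.141e+00 1.000e-03 1.190e-01] t 30.9 F [ 1.5 -0.9 -1.6] g 55.9 25.0
d [-0.296  0.752 -0.032] r [ 0.     0.001 -0.485]
d [-0.442  0.67   0.   ] r [ 0.     0.    -0.764]
d [-0.474  0.391  0.   ] r [-0.     0.    -0.679]
d [-0.336  0.167  0.   ] r [0. 0. 0.]
d [ 0.   -0.    0.46] r [0. 0. 0.]
```

```bash
python3 -m inch '[{"dx":-0.01,"dy":0.03,"dz":-0.01,"rx":0,"ry":0,"rz":-0.02,"fingers":-1},{"dx":-0.04,"dy":0.1,"dz":-0.02,"rx":0,"ry":0,"rz":-0.06,"fingers":-1},{"dx":-0.08,"dy":0.19,"dz":-0.03,"rx":0,"ry":0,"rz":-0.12,"fingers":-1},{"dx":-0.12,"dy":0.3,"dz":-0.032,"rx":0,"ry":0,"rz":-0.19,"fingers":-1},{"dx":-0.16,"dy":0.41,"dz":-0.032,"rx":0,"ry":0,"rz":-0.26,"fingers":-1},{"dx":-0.2,"dy":0.52,"dz":-0.032,"rx":0,"ry":0,"rz":-0.33,"fingers":-1},{"dx":-0.24,"dy":0.62,"dz":-0.032,"rx":0,"ry":0,"rz":-0.4,"fingers":-1},{"dx":-0.27,"dy":0.7,"dz":-0.032,"rx":0,"ry":0,"rz":-0.45,"fingers":-1},{"dx":-0.29,"dy":0.74,"dz":-0.032,"rx":0,"ry":0,"rz":-0.48,"fingers":-1},{"dx":-0.296,"dy":0.752,"dz":-0.032,"rx":0,"ry":0,"rz":-0.485,"fingers":-1}]'
python3 -m inch '[{"dx":-0.02,"dy":0.03,"dz":0,"rx":0,"ry":0,"rz":-0.03,"fingers":-1},{"dx":-0.06,"dy":0.09,"dz":0,"rx":0,"ry":0,"rz":-0.1,"fingers":-1},{"dx":-0.11,"dy":0.17,"dz":0,"rx":0,"ry":0,"rz":-0.19,"fingers":-1},{"dx":-0.17,"dy":0.26,"dz":0,"rx":0,"ry":0,"rz":-0.3,"fingers":-1},{"dx":-0.24,"dy":0.36,"dz":0,"rx":0,"ry":0,"rz":-0.41,"fingers":-1},{"dx":-0.31,"dy":0.46,"dz":0,"rx":0,"ry":0,"rz":-0.52,"fingers":-1},{"dx":-0.37,"dy":0.55,"dz":0,"rx":0,"ry":0,"rz":-0.62,"fingers":-1},{"dx":-0.41,"dy":0.62,"dz":0,"rx":0,"ry":0,"rz":-0.7,"fingers":-1},{"dx":-0.435,"dy":0.66,"dz":0,"rx":0,"ry":0,"rz":-0.75,"fingers":-1},{"dx":-0.442,"dy":0.67,"dz":0,"rx":0,"ry":0,"rz":-0.764,"fingers":-1}]'
python3 -m inch '[{"dx":-0.02,"dy":0.02,"dz":0,"rx":0,"ry":0,"rz":-0.03,"fingers":-1},{"dx":-0.06,"dy":0.05,"dz":0,"rx":0,"ry":0,"rz":-0.09,"fingers":-1},{"dx":-0.12,"dy":0.1,"dz":0,"rx":0,"ry":0,"rz":-0.17,"fingers":-1},{"dx":-0.19,"dy":0.16,"dz":0,"rx":0,"ry":0,"rz":-0.27,"fingers":-1},{"dx":-0.26,"dy":0.22,"dz":0,"rx":0,"ry":0,"rz":-0.37,"fingers":-1},{"dx":-0.33,"dy":0.27,"dz":0,"rx":0,"ry":0,"rz":-0.47,"fingers":-1},{"dx":-0.39,"dy":0.32,"dz":0,"rx":0,"ry":0,"rz":-0.56,"fingers":-1},{"dx":-0.44,"dy":0.36,"dz":0,"rx":0,"ry":0,"rz":-0.63,"fingers":-1},{"dx":-0.465,"dy":0.385,"dz":0,"rx":0,"ry":0,"rz":-0.67,"fingers":-1},{"dx":-0.474,"dy":0.391,"dz":0,"rx":0,"ry":0,"rz":-0.679,"fingers":-1}]'
python3 -m inch '[{"dx":-0.02,"dy":0.01,"dz":0,"rx":0,"ry":0,"rz":0,"fingers":-1},{"dx":-0.05,"dy":0.025,"dz":0,"rx":0,"ry":0,"rz":0,"fingers":-1},{"dx":-0.1,"dy":0.05,"dz":0,"rx":0,"ry":0,"rz":0,"fingers":-1},{"dx":-0.15,"dy":0.075,"dz":0,"rx":0,"ry":0,"rz":0,"fingers":-1},{"dx":-0.2,"dy":0.1,"dz":0,"rx":0,"ry":0,"rz":0,"fingers":-1},{"dx":-0.25,"dy":0.125,"dz":0,"rx":0,"ry":0,"rz":0,"fingers":-1},{"dx":-0.29,"dy":0.145,"dz":0,"rx":0,"ry":0,"rz":0,"fingers":-1},{"dx":-0.32,"dy":0.16,"dz":0,"rx":0,"ry":0,"rz":0,"fingers":-1},{"dx":-0.336,"dy":0.167,"dz":0,"rx":0,"ry":0,"rz":0,"fingers":-1},{"dx":-0.336,"dy":0.167,"dz":0,"rx":0,"ry":0,"rz":0,"fingers":-1}]'
python3 -c "
from h import *
s=w(RAIL,0,-120); yw=1.633
plan((*s,.23,yw),(*s,.092,yw))"
```

```text
time_s: 31.85
tcp_pos: [0.489, 0.1583, 0.23]
tcp_rot: [3.142, 0.001, 0.499]
force: [0.5, -0.6, -2.1]
grip_width: 0.613
grip_force: 25.0
time_s: 32.85
tcp_pos: [0.4701, -0.0808, 0.2299]
tcp_rot: [-3.141, 0.0, 1.099]
force: [0.8, 1.0, -1.9]
grip_width: 0.614
grip_force: 25.0
time_s: 33.85
tcp_pos: [0.5109, -0.2597, 0.2296]
tcp_rot: [-3.141, -0.001, 1.633]
force: [0.4, 0.0, -1.9]
grip_width: 0.61
grip_force: 25.0
time_s: 34.85
tcp_pos: [0.5668, -0.3573, 0.2299]
tcp_rot: [-3.141, -0.0, 1.633]
force: [0.4, 0.2, -1.1]
grip_width: 0.616
grip_force: 25.0
now [ 0.5668 -0.3573  0.2299] [-3.141 -0.     1.633] t 34.9 F [ 0.4  0.2 -1.1] g 56.0 25.0
d [-0.001 -0.002 -0.   ] r [-0. -0.  0.]
d [ 0.   -0.    0.46] r [0. 0. 0.]
```

```bash
python3 -m inch '[{"dx":0,"dy":0,"dz":0.03,"rx":0,"ry":0,"rz":0,"fingers":-1},{"dx":0,"dy":0,"dz":0.09,"rx":0,"ry":0,"rz":0,"fingers":-1},{"dx":0,"dy":0,"dz":0.16,"rx":0,"ry":0,"rz":0,"fingers":-1},{"dx":0,"dy":0,"dz":0.23,"rx":0,"ry":0,"rz":0,"fingers":-1},{"dx":0,"dy":0,"dz":0.3,"rx":0,"ry":0,"rz":0,"fingers":-1},{"dx":0,"dy":0,"dz":0.35,"rx":0,"ry":0,"rz":0,"fingers":-1},{"dx":0,"dy":0,"dz":0.39,"rx":0,"ry":0,"rz":0,"fingers":-1},{"dx":0,"dy":0,"dz":0.42,"rx":0,"ry":0,"rz":0,"fingers":-1},{"dx":0,"dy":0,"dz":0.435,"rx":0,"ry":0,"rz":0,"fingers":-1},{"dx":0,"dy":0,"dz":0.44,"rx":0,"ry":0,"rz":0,"fingers":-1}]'
python3 -m inch '[{"dx":0,"dy":0,"dz":0.003,"rx":0,"ry":0,"rz":0,"fingers":-1},{"dx":0,"dy":0,"dz":0.006,"rx":0,"ry":0,"rz":0,"fingers":-1},{"dx":0,"dy":0,"dz":0.009,"rx":0,"ry":0,"rz":0,"fingers":-1},{"dx":0,"dy":0,"dz":0.012,"rx":0,"ry":0,"rz":0,"fingers":-1},{"dx":0,"dy":0,"dz":0.015,"rx":0,"ry":0,"rz":0,"fingers":-1},{"dx":0,"dy":0,"dz":0.018,"rx":0,"ry":0,"rz":0,"fingers":-1},{"dx":0,"dy":0,"dz":0.018,"rx":0,"ry":0,"rz":0,"fingers":-1},{"dx":0,"dy":0,"dz":0.018,"rx":0,"ry":0,"rz":0,"fingers":-1},{"dx":0,"dy":0,"dz":0.018,"rx":0,"ry":0,"rz":0,"fingers":-1},{"dx":0,"dy":0,"dz":0.018,"rx":0,"ry":0,"rz":0,"fingers":-1}]'
```

```text
time_s: 35.85
tcp_pos: [0.5666, -0.357, 0.0981]
tcp_rot: [-3.142, -0.0, 1.634]
force: [-0.5, -0.1, -1.0]
grip_width: 0.617
grip_force: 25.0
time_s: 36.85
tcp_pos: [0.5667, -0.3573, 0.0945]
tcp_rot: [3.141, 0.001, 1.634]
force: [-1.1, 0.8, 6.3]
grip_width: 0.616
grip_force: 25.0
```

Contact on the bar. Release, rise and look again at the remaining pads.

```bash
python3 -m inch '[{"dx":0,"dy":0,"dz":-0.002,"rx":0,"ry":0,"rz":0,"fingers":-1},{"dx":0,"dy":0,"dz":-0.004,"rx":0,"ry":0,"rz":0,"fingers":0.3},{"dx":0,"dy":0,"dz":-0.004,"rx":0,"ry":0,"rz":0,"fingers":0.4},{"dx":0,"dy":0,"dz":-0.004,"rx":0,"ry":0,"rz":0,"fingers":0.5},{"dx":0,"dy":0,"dz":-0.004,"rx":0,"ry":0,"rz":0,"fingers":0.6},{"dx":0,"dy":0,"dz":-0.004,"rx":0,"ry":0,"rz":0,"fingers":0.6},{"dx":0,"dy":0,"dz":-0.02,"rx":0,"ry":0,"rz":0,"fingers":0.6},{"dx":0,"dy":0,"dz":-0.08,"rx":0,"ry":0,"rz":0,"fingers":0.6},{"dx":0,"dy":0,"dz":-0.16,"rx":0,"ry":0,"rz":0,"fingers":0.6},{"dx":0,"dy":0,"dz":-0.24,"rx":0,"ry":0,"rz":0,"fingers":0.6}]'
python3 -m inch '[{"dx":0.02,"dy":-0.02,"dz":-0.07,"rx":0,"ry":0,"rz":0.05,"fingers":0.6},{"dx":0.06,"dy":-0.05,"dz":-0.14,"rx":0,"ry":0,"rz":0.1,"fingers":0.6},{"dx":0.12,"dy":-0.1,"dz":-0.2,"rx":0,"ry":0,"rz":0.2,"fingers":0.6},{"dx":0.2,"dy":-0.16,"dz":-0.25,"rx":0,"ry":0,"rz":0.3,"fingers":0.6},{"dx":0.3,"dy":-0.22,"dz":-0.28,"rx":0,"ry":0,"rz":0.42,"fingers":0.6},{"dx":0.42,"dy":-0.27,"dz":-0.28,"rx":0,"ry":0,"rz":0.54,"fingers":0.6},{"dx":0.54,"dy":-0.3,"dz":-0.28,"rx":0,"ry":0,"rz":0.66,"fingers":0.6},{"dx":0.66,"dy":-0.32,"dz":-0.28,"rx":0,"ry":0,"rz":0.78,"fingers":0.6},{"dx":0.76,"dy":-0.33,"dz":-0.28,"rx":0,"ry":0,"rz":0.88,"fingers":0.6},{"dx":0.82,"dy":-0.33,"dz":-0.28,"rx":0,"ry":0,"rz":0.95,"fingers":0.6}]'
python3 -c "
from h import *
pads(9); grab('scene','pics/scene9.png')
plan((.5,.17,.26,.4),(.5735,.291,.25,.12),(.5735,.291,.1,.12))"
```

```text
time_s: 37.85
tcp_pos: [0.5665, -0.3571, 0.1657]
tcp_rot: [-3.141, -0.0, 1.634]
force: [-0.4, -0.2, 0.8]
grip_width: 0.801
grip_force: 0.0
time_s: 38.85
tcp_pos: [0.4515, -0.1159, 0.2496]
tcp_rot: [3.141, -0.001, 0.886]
force: [-0.1, 0.5, 0.8]
grip_width: 0.799
grip_force: 0.0
(459.5, 189.4) [20.3 19.8] 85.2 [178 134  98] z.155 [ 0.5645 -0.358 ]
(216.1, 187.0) [18.6 21.3] 84.3 [171 119  87] z.155 [0.5747 0.2912]
(255.9, 186.5) [19.2 21.3] 83.3 [166 115  84] z.155 [0.5754 0.1855]
(294.9, 181.2) [19.1 21.3] 83.7 [168 124  91] z.155 [0.5891 0.0817]
now [ 0.452  -0.116   0.2496] [ 3.141e+00 -1.000e-03  8.900e-01] t 39.0 F [ 0.2 -0.4 -0.6] g 72.8 0.0
d [ 0.842 -0.476 -0.034] r [ 0.001 -0.001  0.624]
d [ 0.383 -0.276  0.033] r [ 0.    -0.     0.357]
d [ 0.  -0.   0.5] r [0. 0. 0.]
```

```bash
python3 -m inch '[{"dx":0.04,"dy":-0.02,"dz":-0.01,"rx":0,"ry":0,"rz":0.03,"fingers":0.6},{"dx":0.13,"dy":-0.07,"dz":-0.02,"rx":0,"ry":0,"rz":0.1,"fingers":0.6},{"dx":0.24,"dy":-0.135,"dz":-0.034,"rx":0,"ry":0,"rz":0.18,"fingers":0.6},{"dx":0.36,"dy":-0.2,"dz":-0.034,"rx":0,"ry":0,"rz":0.27,"fingers":0.6},{"dx":0.49,"dy":-0.275,"dz":-0.034,"rx":0,"ry":0,"rz":0.36,"fingers":0.6},{"dx":0.61,"dy":-0.345,"dz":-0.034,"rx":0,"ry":0,"rz":0.45,"fingers":0.6},{"dx":0.72,"dy":-0.405,"dz":-0.034,"rx":0,"ry":0,"rz":0.53,"fingers":0.6},{"dx":0.8,"dy":-0.45,"dz":-0.034,"rx":0,"ry":0,"rz":0.6,"fingers":0.6},{"dx":0.84,"dy":-0.474,"dz":-0.034,"rx":0,"ry":0,"rz":0.62,"fingers":0.6},{"dx":0.842,"dy":-0.476,"dz":-0.034,"rx":0,"ry":0,"rz":0.624,"fingers":0.6}]'
python3 -m inch '[{"dx":0.03,"dy":-0.02,"dz":0,"rx":0,"ry":0,"rz":0.03,"fingers":0.6},{"dx":0.09,"dy":-0.065,"dz":0,"rx":0,"ry":0,"rz":0.08,"fingers":0.6},{"dx":0.16,"dy":-0.115,"dz":0.01,"rx":0,"ry":0,"rz":0.15,"fingers":0.6},{"dx":0.23,"dy":-0.165,"dz":0.02,"rx":0,"ry":0,"rz":0.21,"fingers":0.6},{"dx":0.3,"dy":-0.215,"dz":0.03,"rx":0,"ry":0,"rz":0.28,"fingers":0.6},{"dx":0.35,"dy":-0.25,"dz":0.033,"rx":0,"ry":0,"rz":0.33,"fingers":0.6},{"dx":0.375,"dy":-0.27,"dz":0.033,"rx":0,"ry":0,"rz":0.35,"fingers":0.6},{"dx":0.383,"dy":-0.276,"dz":0.033,"rx":0,"ry":0,"rz":0.357,"fingers":0.6},{"dx":0.383,"dy":-0.276,"dz":0.033,"rx":0,"ry":0,"rz":0.357,"fingers":0.6},{"dx":0.383,"dy":-0.276,"dz":0.033,"rx":0,"ry":0,"rz":0.357,"fingers":0.6}]'
python3 -m inch '[{"dx":0,"dy":0,"dz":0.05,"rx":0,"ry":0,"rz":0,"fingers":0.6},{"dx":0,"dy":0,"dz":0.12,"rx":0,"ry":0,"rz":0,"fingers":0.6},{"dx":0,"dy":0,"dz":0.19,"rx":0,"ry":0,"rz":0,"fingers":0.6},{"dx":0,"dy":0,"dz":0.26,"rx":0,"ry":0,"rz":0,"fingers":0.6},{"dx":0,"dy":0,"dz":0.33,"rx":0,"ry":0,"rz":0,"fingers":0.6},{"dx":0,"dy":0,"dz":0.39,"rx":0,"ry":0,"rz":0,"fingers":0.6},{"dx":0,"dy":0,"dz":0.44,"rx":0,"ry":0,"rz":0,"fingers":0.6},{"dx":0,"dy":0,"dz":0.48,"rx":0,"ry":0,"rz":0,"fingers":0.6},{"dx":0,"dy":0,"dz":0.5,"rx":0,"ry":0,"rz":0,"fingers":0.6},{"dx":0,"dy":0,"dz":0.5,"rx":0,"ry":0,"rz":0,"fingers":0.6}]'
python3 -m inch '[{"dx":0,"dy":0,"dz":0,"rx":0,"ry":0,"rz":0,"fingers":0.4},{"dx":0,"dy":0,"dz":0,"rx":0,"ry":0,"rz":0,"fingers":0.3},{"dx":0,"dy":0,"dz":0,"rx":0,"ry":0,"rz":0,"fingers":0.2},{"dx":0,"dy":0,"dz":0,"rx":0,"ry":0,"rz":0,"fingers":0},{"dx":0,"dy":0,"dz":0,"rx":0,"ry":0,"rz":0,"fingers":-1},{"dx":0,"dy":0,"dz":0,"rx":0,"ry":0,"rz":0,"fingers":-1},{"dx":0,"dy":0,"dz":0,"rx":0,"ry":0,"rz":0,"fingers":-1},{"dx":0,"dy":0,"dz":0,"rx":0,"ry":0,"rz":0,"fingers":-1},{"dx":0,"dy":0,"dz":0,"rx":0,"ry":0,"rz":0,"fingers":-1},{"dx":0,"dy":0,"dz":0,"rx":0,"ry":0,"rz":0,"fingers":-1}]' 25
python3 -m inch '[{"dx":0,"dy":0,"dz":-0.02,"rx":0,"ry":0,"rz":0,"fingers":-1},{"dx":0,"dy":0,"dz":-0.05,"rx":0,"ry":0,"rz":0,"fingers":-1},{"dx":0,"dy":0,"dz":-0.09,"rx":0,"ry":0,"rz":0,"fingers":-1},{"dx":0,"dy":0,"dz":-0.14,"rx":0,"ry":0,"rz":0,"fingers":-1},{"dx":0,"dy":0,"dz":-0.2,"rx":0,"ry":0,"rz":0,"fingers":-1},{"dx":0,"dy":0,"dz":-0.26,"rx":0,"ry":0,"rz":0,"fingers":-1},{"dx":0,"dy":0,"dz":-0.32,"rx":0,"ry":0,"rz":0,"fingers":-1},{"dx":0,"dy":0,"dz":-0.37,"rx":0,"ry":0,"rz":0,"fingers":-1},{"dx":0,"dy":0,"dz":-0.41,"rx":0,"ry":0,"rz":0,"fingers":-1},{"dx":0,"dy":0,"dz":-0.41,"rx":0,"ry":0,"rz":0,"fingers":-1}]'
python3 -c "
from h import *
s=w(RAIL,0,-40); yw=1.633
plan((.46,.10,.23,.75),(.49,-.08,.23,1.4),(*s,.23,yw),(*s,.092,yw))"
```

```text
time_s: 39.95
tcp_pos: [0.5019, 0.1691, 0.2588]
tcp_rot: [3.142, -0.0, 0.4]
force: [-0.3, -1.0, -0.1]
grip_width: 0.803
grip_force: 0.0
time_s: 40.95
tcp_pos: [0.5748, 0.288, 0.2496]
tcp_rot: [3.141, -0.0, 0.117]
force: [1.0, -0.7, -0.6]
grip_width: 0.798
grip_force: 0.0
time_s: 41.95
tcp_pos: [0.5746, 0.2886, 0.0987]
tcp_rot: [3.141, 0.001, 0.117]
force: [-0.4, 0.6, -0.9]
grip_width: 0.799
grip_force: 0.0
time_s: 42.95
tcp_pos: [0.5755, 0.2898, 0.0999]
tcp_rot: [-3.14, -0.002, 0.117]
force: [-0.9, 3.7, 5.6]
grip_width: 0.613
grip_force: 25.0
time_s: 43.95
tcp_pos: [0.576, 0.2892, 0.2246]
tcp_rot: [-3.141, -0.004, 0.117]
force: [-0.2, 0.4, -1.1]
grip_width: 0.614
grip_force: 24.9
now [0.576  0.2892 0.2246] [-3.141 -0.004  0.117] t 44.0 F [-0.2  0.4 -1.1] g 55.9 24.9
d [-0.457  0.581 -0.021] r [ 0.    -0.005 -0.806]
d [-0.336  0.507  0.   ] r [-0.     0.    -0.828]
d [-0.609  0.346  0.   ] r [-0.     0.    -0.297]
d [ 0.   -0.    0.46] r [0. 0. 0.]
```

```bash
python3 -m inch '[{"dx":-0.02,"dy":0.02,"dz":-0.01,"rx":0,"ry":0,"rz":-0.03,"fingers":-1},{"dx":-0.06,"dy":0.08,"dz":-0.02,"rx":0,"ry":0,"rz":-0.1,"fingers":-1},{"dx":-0.12,"dy":0.15,"dz":-0.02,"rx":0,"ry":0,"rz":-0.2,"fingers":-1},{"dx":-0.18,"dy":0.23,"dz":-0.02,"rx":0,"ry":0,"rz":-0.31,"fingers":-1},{"dx":-0.25,"dy":0.32,"dz":-0.02,"rx":0,"ry":0,"rz":-0.43,"fingers":-1},{"dx":-0.32,"dy":0.41,"dz":-0.02,"rx":0,"ry":0,"rz":-0.55,"fingers":-1},{"dx":-0.38,"dy":0.48,"dz":-0.02,"rx":0,"ry":0,"rz":-0.66,"fingers":-1},{"dx":-0.43,"dy":0.54,"dz":-0.02,"rx":0,"ry":0,"rz":-0.75,"fingers":-1},{"dx":-0.45,"dy":0.575,"dz":-0.02,"rx":0,"ry":0,"rz":-0.8,"fingers":-1},{"dx":-0.457,"dy":0.581,"dz":-0.02,"rx":0,"ry":0,"rz":-0.806,"fingers":-1}]'
python3 -m inch '[{"dx":-0.01,"dy":0.02,"dz":0,"rx":0,"ry":0,"rz":-0.03,"fingers":-1},{"dx":-0.04,"dy":0.06,"dz":0,"rx":0,"ry":0,"rz":-0.1,"fingers":-1},{"dx":-0.08,"dy":0.13,"dz":0,"rx":0,"ry":0,"rz":-0.21,"fingers":-1},{"dx":-0.13,"dy":0.2,"dz":0,"rx":0,"ry":0,"rz":-0.33,"fingers":-1},{"dx":-0.18,"dy":0.28,"dz":0,"rx":0,"ry":0,"rz":-0.45,"fingers":-1},{"dx":-0.24,"dy":0.36,"dz":0,"rx":0,"ry":0,"rz":-0.57,"fingers":-1},{"dx":-0.28,"dy":0.42,"dz":0,"rx":0,"ry":0,"rz":-0.68,"fingers":-1},{"dx":-0.315,"dy":0.47,"dz":0,"rx":0,"ry":0,"rz":-0.77,"fingers":-1},{"dx":-0.33,"dy":0.5,"dz":0,"rx":0,"ry":0,"rz":-0.82,"fingers":-1},{"dx":-0.336,"dy":0.507,"dz":0,"rx":0,"ry":0,"rz":-0.828,"fingers":-1}]'
python3 -m inch '[{"dx":-0.02,"dy":0.01,"dz":0,"rx":0,"ry":0,"rz":-0.01,"fingers":-1},{"dx":-0.08,"dy":0.04,"dz":0,"rx":0,"ry":0,"rz":-0.04,"fingers":-1},{"dx":-0.16,"dy":0.09,"dz":0,"rx":0,"ry":0,"rz":-0.08,"fingers":-1},{"dx":-0.25,"dy":0.14,"dz":0,"rx":0,"ry":0,"rz":-0.12,"fingers":-1},{"dx":-0.34,"dy":0.19,"dz":0,"rx":0,"ry":0,"rz":-0.17,"fingers":-1},{"dx":-0.43,"dy":0.24,"dz":0,"rx":0,"ry":0,"rz":-0.21,"fingers":-1},{"dx":-0.51,"dy":0.29,"dz":0,"rx":0,"ry":0,"rz":-0.25,"fingers":-1},{"dx":-0.57,"dy":0.325,"dz":0,"rx":0,"ry":0,"rz":-0.28,"fingers":-1},{"dx":-0.6,"dy":0.342,"dz":0,"rx":0,"ry":0,"rz":-0.297,"fingers":-1},{"dx":-0.609,"dy":0.346,"dz":0,"rx":0,"ry":0,"rz":-0.297,"fingers":-1}]'
python3 -c "
from h import *
s=w(RAIL,0,-40); yw=1.633
plan((*s,.23,yw),(*s,.094,yw))"
```

```text
time_s: 44.95
tcp_pos: [0.4575, 0.0984, 0.2276]
tcp_rot: [-3.141, 0.002, 0.749]
force: [0.4, 0.2, -0.9]
grip_width: 0.618
grip_force: 24.9
time_s: 45.95
tcp_pos: [0.4892, -0.0807, 0.2274]
tcp_rot: [-3.14, -0.0, 1.399]
force: [0.6, 0.5, -0.5]
grip_width: 0.615
grip_force: 24.9
time_s: 46.95
tcp_pos: [0.5606, -0.2779, 0.2275]
tcp_rot: [-3.141, -0.001, 1.633]
force: [-0.7, 0.2, -1.5]
grip_width: 0.618
grip_force: 24.9
now [ 0.5606 -0.2779  0.2275] [-3.141e+00 -1.000e-03  1.633e+00] t 47.0 F [-0.7  0.2 -1.5] g 56.2 24.9
d [ 0.001  0.003 -0.008] r [-0.001 -0.001  0.   ]
d [ 0.    -0.     0.453] r [0. 0. 0.]
```

```bash
python3 -m inch '[{"dx":0,"dy":0.003,"dz":0.03,"rx":0,"ry":0,"rz":0,"fingers":-1},{"dx":0,"dy":0.003,"dz":0.1,"rx":0,"ry":0,"rz":0,"fingers":-1},{"dx":0,"dy":0.003,"dz":0.18,"rx":0,"ry":0,"rz":0,"fingers":-1},{"dx":0,"dy":0.003,"dz":0.26,"rx":0,"ry":0,"rz":0,"fingers":-1},{"dx":0,"dy":0.003,"dz":0.33,"rx":0,"ry":0,"rz":0,"fingers":-1},{"dx":0,"dy":0.003,"dz":0.39,"rx":0,"ry":0,"rz":0,"fingers":-1},{"dx":0,"dy":0.003,"dz":0.42,"rx":0,"ry":0,"rz":0,"fingers":-1},{"dx":0,"dy":0.003,"dz":0.435,"rx":0,"ry":0,"rz":0,"fingers":-1},{"dx":0,"dy":0.003,"dz":0.444,"rx":0,"ry":0,"rz":0,"fingers":-1},{"dx":0,"dy":0.003,"dz":0.45,"rx":0,"ry":0,"rz":0,"fingers":-1}]'
python3 -m inch '[{"dx":0,"dy":0,"dz":0,"rx":0,"ry":0,"rz":0,"fingers":-1},{"dx":0,"dy":0,"dz":0,"rx":0,"ry":0,"rz":0,"fingers":0.3},{"dx":0,"dy":0,"dz":0,"rx":0,"ry":0,"rz":0,"fingers":0.4},{"dx":0,"dy":0,"dz":0,"rx":0,"ry":0,"rz":0,"fingers":0.5},{"dx":0,"dy":0,"dz":0,"rx":0,"ry":0,"rz":0,"fingers":0.6},{"dx":0,"dy":0,"dz":0,"rx":0,"ry":0,"rz":0,"fingers":0.6},{"dx":0,"dy":0,"dz":-0.02,"rx":0,"ry":0,"rz":0,"fingers":0.6},{"dx":0,"dy":0,"dz":-0.08,"rx":0,"ry":0,"rz":0,"fingers":0.6},{"dx":0,"dy":0,"dz":-0.16,"rx":0,"ry":0,"rz":0,"fingers":0.6},{"dx":0,"dy":0,"dz":-0.24,"rx":0,"ry":0,"rz":0,"fingers":0.6}]'
python3 -m inch '[{"dx":0.02,"dy":-0.02,"dz":-0.07,"rx":0,"ry":0,"rz":0.05,"fingers":0.6},{"dx":0.06,"dy":-0.05,"dz":-0.14,"rx":0,"ry":0,"rz":0.1,"fingers":0.6},{"dx":0.12,"dy":-0.1,"dz":-0.2,"rx":0,"ry":0,"rz":0.2,"fingers":0.6},{"dx":0.2,"dy":-0.16,"dz":-0.25,"rx":0,"ry":0,"rz":0.3,"fingers":0.6},{"dx":0.3,"dy":-0.22,"dz":-0.28,"rx":0,"ry":0,"rz":0.42,"fingers":0.6},{"dx":0.42,"dy":-0.27,"dz":-0.28,"rx":0,"ry":0,"rz":0.54,"fingers":0.6},{"dx":0.54,"dy":-0.3,"dz":-0.28,"rx":0,"ry":0,"rz":0.66,"fingers":0.6},{"dx":0.66,"dy":-0.32,"dz":-0.28,"rx":0,"ry":0,"rz":0.78,"fingers":0.6},{"dx":0.76,"dy":-0.33,"dz":-0.28,"rx":0,"ry":0,"rz":0.88,"fingers":0.6},{"dx":0.82,"dy":-0.33,"dz":-0.28,"rx":0,"ry":0,"rz":0.95,"fingers":0.6}]'
python3 -c "
from h import *
pads(10); grab('scene','pics/scene10.png')
plan((.5755,.1855,.25,.12),(.5755,.1855,.1,.12))"
```

```text
time_s: 47.95
tcp_pos: [0.5618, -0.2777, 0.0938]
tcp_rot: [3.14, 0.001, 1.634]
force: [-0.6, 0.1, -0.7]
grip_width: 0.615
grip_force: 24.9
time_s: 48.95
tcp_pos: [0.5613, -0.2776, 0.1662]
tcp_rot: [-3.141, -0.0, 1.634]
force: [0.6, -0.5, -0.4]
grip_width: 0.799
grip_force: 0.0
time_s: 49.95
tcp_pos: [0.4462, -0.0365, 0.25]
tcp_rot: [3.141, -0.001, 0.886]
force: [0.6, -1.0, 0.5]
grip_width: 0.803
grip_force: 0.0
(429.5, 191.5) [21. 19.] 90.0 [179 141 103] z.155 [ 0.5594 -0.2776]
(459.8, 189.4) [20.4 19. ] 85.9 [176 133  96] z.155 [ 0.5645 -0.359 ]
(255.8, 186.5) [19.1 21.3] 82.9 [164 115  83] z.155 [0.5755 0.1857]
(294.9, 181.2) [19.  21.4] 85.2 [166 123  91] z.155 [0.5891 0.0815]
now [ 0.4468 -0.0367  0.2499] [ 3.141e+00 -1.000e-03  8.910e-01] t 50.0 F [ 1.1  0.2 -0.2] g 72.4 0.0
d [ 0.846 -0.132  0.   ] r [ 0.    -0.002  0.981]
d [ 0.  -0.   0.5] r [0. 0. 0.]
```

```bash
python3 -m inch '[{"dx":0.05,"dy":-0.01,"dz":0,"rx":0,"ry":0,"rz":0.05,"fingers":0.6},{"dx":0.14,"dy":-0.02,"dz":0,"rx":0,"ry":0,"rz":0.15,"fingers":0.6},{"dx":0.26,"dy":-0.04,"dz":0,"rx":0,"ry":0,"rz":0.28,"fingers":0.6},{"dx":0.39,"dy":-0.06,"dz":0,"rx":0,"ry":0,"rz":0.42,"fingers":0.6},{"dx":0.52,"dy":-0.08,"dz":0,"rx":0,"ry":0,"rz":0.56,"fingers":0.6},{"dx":0.64,"dy":-0.1,"dz":0,"rx":0,"ry":0,"rz":0.7,"fingers":0.6},{"dx":0.75,"dy":-0.12,"dz":0,"rx":0,"ry":0,"rz":0.84,"fingers":0.6},{"dx":0.82,"dy":-0.13,"dz":0,"rx":0,"ry":0,"rz":0.94,"fingers":0.6},{"dx":0.846,"dy":-0.132,"dz":0,"rx":0,"ry":0,"rz":0.981,"fingers":0.6},{"dx":0.846,"dy":-0.132,"dz":0,"rx":0,"ry":0,"rz":0.981,"fingers":0.6}]'
python3 -m inch '[{"dx":0,"dy":0,"dz":0.05,"rx":0,"ry":0,"rz":0,"fingers":0.6},{"dx":0,"dy":0,"dz":0.12,"rx":0,"ry":0,"rz":0,"fingers":0.6},{"dx":0,"dy":0,"dz":0.19,"rx":0,"ry":0,"rz":0,"fingers":0.6},{"dx":0,"dy":0,"dz":0.26,"rx":0,"ry":0,"rz":0,"fingers":0.6},{"dx":0,"dy":0,"dz":0.33,"rx":0,"ry":0,"rz":0,"fingers":0.6},{"dx":0,"dy":0,"dz":0.39,"rx":0,"ry":0,"rz":0,"fingers":0.6},{"dx":0,"dy":0,"dz":0.44,"rx":0,"ry":0,"rz":0,"fingers":0.6},{"dx":0,"dy":0,"dz":0.48,"rx":0,"ry":0,"rz":0,"fingers":0.6},{"dx":0,"dy":0,"dz":0.5,"rx":0,"ry":0,"rz":0,"fingers":0.6},{"dx":0,"dy":0,"dz":0.5,"rx":0,"ry":0,"rz":0,"fingers":0.6}]'
python3 -m inch '[{"dx":0,"dy":0,"dz":0,"rx":0,"ry":0,"rz":0,"fingers":0.4},{"dx":0,"dy":0,"dz":0,"rx":0,"ry":0,"rz":0,"fingers":0.3},{"dx":0,"dy":0,"dz":0,"rx":0,"ry":0,"rz":0,"fingers":0.2},{"dx":0,"dy":0,"dz":0,"rx":0,"ry":0,"rz":0,"fingers":0},{"dx":0,"dy":0,"dz":0,"rx":0,"ry":0,"rz":0,"fingers":-1},{"dx":0,"dy":0,"dz":0,"rx":0,"ry":0,"rz":0,"fingers":-1},{"dx":0,"dy":0,"dz":0,"rx":0,"ry":0,"rz":0,"fingers":-1},{"dx":0,"dy":0,"dz":0,"rx":0,"ry":0,"rz":0,"fingers":-1},{"dx":0,"dy":0,"dz":0,"rx":0,"ry":0,"rz":0,"fingers":-1},{"dx":0,"dy":0,"dz":0,"rx":0,"ry":0,"rz":0,"fingers":-1}]' 25
python3 -m inch '[{"dx":0,"dy":0,"dz":-0.02,"rx":0,"ry":0,"rz":0,"fingers":-1},{"dx":0,"dy":0,"dz":-0.05,"rx":0,"ry":0,"rz":0,"fingers":-1},{"dx":0,"dy":0,"dz":-0.09,"rx":0,"ry":0,"rz":0,"fingers":-1},{"dx":0,"dy":0,"dz":-0.14,"rx":0,"ry":0,"rz":0,"fingers":-1},{"dx":0,"dy":0,"dz":-0.2,"rx":0,"ry":0,"rz":0,"fingers":-1},{"dx":0,"dy":0,"dz":-0.26,"rx":0,"ry":0,"rz":0,"fingers":-1},{"dx":0,"dy":0,"dz":-0.32,"rx":0,"ry":0,"rz":0,"fingers":-1},{"dx":0,"dy":0,"dz":-0.37,"rx":0,"ry":0,"rz":0,"fingers":-1},{"dx":0,"dy":0,"dz":-0.41,"rx":0,"ry":0,"rz":0,"fingers":-1},{"dx":0,"dy":0,"dz":-0.42,"rx":0,"ry":0,"rz":0,"fingers":-1}]'
python3 -c "
from h import *
s=w(RAIL,0,40); yw=1.633
plan((.47,.05,.23,.8),(.51,-.09,.23,1.4),(*s,.23,yw),(*s,.092,yw))"
```

```text
time_s: 51.05
tcp_pos: [0.5777, 0.1834, 0.2486]
tcp_rot: [3.141, 0.0, 0.119]
force: [-0.1, 0.7, 0.3]
grip_width: 0.8
grip_force: 0.0
time_s: 52.05
tcp_pos: [0.5763, 0.1828, 0.0986]
tcp_rot: [3.141, 0.001, 0.117]
force: [1.1, 0.9, -1.3]
grip_width: 0.803
grip_force: 0.0
time_s: 53.05
tcp_pos: [0.5771, 0.1841, 0.0999]
tcp_rot: [-3.141, -0.002, 0.117]
force: [-0.4, 3.4, 5.9]
grip_width: 0.61
grip_force: 25.0
time_s: 54.05
tcp_pos: [0.5773, 0.1834, 0.2271]
tcp_rot: [-3.141, -0.003, 0.117]
force: [-0.4, -0.4, -1.4]
grip_width: 0.618
grip_force: 24.9
now [0.5773 0.1834 0.2271] [-3.141e+00 -3.000e-03  1.170e-01] t 54.0 F [-0.4 -0.4 -1.4] g 56.2 24.9
d [-0.407  0.4   -0.011] r [ 0.001 -0.004 -0.87 ]
d [-0.242  0.421  0.   ] r [ 0.     0.    -0.764]
d [-0.328  0.214  0.   ] r [-0.     0.    -0.297]
d [ 0.   -0.    0.46] r [0. 0. 0.]
```

```bash
python3 -m inch '[{"dx":-0.02,"dy":0.02,"dz":0,"rx":0,"ry":0,"rz":-0.03,"fingers":-1},{"dx":-0.06,"dy":0.06,"dz":0,"rx":0,"ry":0,"rz":-0.11,"fingers":-1},{"dx":-0.11,"dy":0.11,"dz":-0.01,"rx":0,"ry":0,"rz":-0.22,"fingers":-1},{"dx":-0.17,"dy":0.17,"dz":-0.01,"rx":0,"ry":0,"rz":-0.35,"fingers":-1},{"dx":-0.23,"dy":0.23,"dz":-0.01,"rx":0,"ry":0,"rz":-0.48,"fingers":-1},{"dx":-0.29,"dy":0.285,"dz":-0.01,"rx":0,"ry":0,"rz":-0.61,"fingers":-1},{"dx":-0.34,"dy":0.335,"dz":-0.01,"rx":0,"ry":0,"rz":-0.73,"fingers":-1},{"dx":-0.38,"dy":0.375,"dz":-0.01,"rx":0,"ry":0,"rz":-0.82,"fingers":-1},{"dx":-0.4,"dy":0.395,"dz":-0.01,"rx":0,"ry":0,"rz":-0.865,"fingers":-1},{"dx":-0.407,"dy":0.4,"dz":-0.01,"rx":0,"ry":0,"rz":-0.87,"fingers":-1}]'
python3 -m inch '[{"dx":-0.01,"dy":0.02,"dz":0,"rx":0,"ry":0,"rz":-0.03,"fingers":-1},{"dx":-0.03,"dy":0.06,"dz":0,"rx":0,"ry":0,"rz":-0.1,"fingers":-1},{"dx":-0.06,"dy":0.11,"dz":0,"rx":0,"ry":0,"rz":-0.2,"fingers":-1},{"dx":-0.1,"dy":0.17,"dz":0,"rx":0,"ry":0,"rz":-0.31,"fingers":-1},{"dx":-0.14,"dy":0.24,"dz":0,"rx":0,"ry":0,"rz":-0.43,"fingers":-1},{"dx":-0.175,"dy":0.3,"dz":0,"rx":0,"ry":0,"rz":-0.54,"fingers":-1},{"dx":-0.205,"dy":0.355,"dz":0,"rx":0,"ry":0,"rz":-0.64,"fingers":-1},{"dx":-0.228,"dy":0.395,"dz":0,"rx":0,"ry":0,"rz":-0.72,"fingers":-1},{"dx":-0.24,"dy":0.417,"dz":0,"rx":0,"ry":0,"rz":-0.76,"fingers":-1},{"dx":-0.242,"dy":0.421,"dz":0,"rx":0,"ry":0,"rz":-0.764,"fingers":-1}]'
python3 -m inch '[{"dx":-0.02,"dy":0.01,"dz":0,"rx":0,"ry":0,"rz":-0.01,"fingers":-1},{"dx":-0.05,"dy":0.03,"dz":0,"rx":0,"ry":0,"rz":-0.04,"fingers":-1},{"dx":-0.09,"dy":0.06,"dz":0,"rx":0,"ry":0,"rz":-0.08,"fingers":-1},{"dx":-0.14,"dy":0.09,"dz":0,"rx":0,"ry":0,"rz":-0.12,"fingers":-1},{"dx":-0.19,"dy":0.12,"dz":0,"rx":0,"ry":0,"rz":-0.17,"fingers":-1},{"dx":-0.24,"dy":0.155,"dz":0,"rx":0,"ry":0,"rz":-0.21,"fingers":-1},{"dx":-0.28,"dy":0.18,"dz":0,"rx":0,"ry":0,"rz":-0.25,"fingers":-1},{"dx":-0.31,"dy":0.2,"dz":0,"rx":0,"ry":0,"rz":-0.28,"fingers":-1},{"dx":-0.328,"dy":0.214,"dz":0,"rx":0,"ry":0,"rz":-0.297,"fingers":-1},{"dx":-0.328,"dy":0.214,"dz":0,"rx":0,"ry":0,"rz":-0.297,"fingers":-1}]'
python3 -c "
from h import *
pads(11); grab('scene','pics/scene11.png')
s=w(RAIL,0,40); yw=1.633
plan((*s,.23,yw),(*s,.094,yw))"
```

```text
time_s: 55.05
tcp_pos: [0.4684, 0.0492, 0.2279]
tcp_rot: [-3.141, 0.001, 0.799]
force: [0.4, -0.1, -1.4]
grip_width: 0.615
grip_force: 24.9
time_s: 56.05
tcp_pos: [0.5097, -0.0906, 0.2276]
tcp_rot: [-3.141, -0.0, 1.399]
force: [-0.4, -0.2, -0.9]
grip_width: 0.618
grip_force: 24.9
time_s: 57.05
tcp_pos: [0.5563, -0.1982, 0.2278]
tcp_rot: [-3.141, -0.0, 1.633]
force: [0.9, -0.1, -1.5]
grip_width: 0.611
grip_force: 24.9
(294.7, 181.3) [19.2 21.7] 84.3 [172 128  93] z.155 [0.5889 0.0821]
now [ 0.5559 -0.1974  0.228 ] [-3.141e+00 -1.000e-03  1.633e+00] t 57.1 F [ 0.1 -0.1 -1. ] g 56.0 24.9
d [-0.002  0.002 -0.007] r [-0.001 -0.001  0.   ]
d [ 0.    -0.     0.453] r [0. 0. 0.]
```

```bash
python3 -m inch '[{"dx":0,"dy":0.002,"dz":0.03,"rx":0,"ry":0,"rz":0,"fingers":-1},{"dx":0,"dy":0.002,"dz":0.1,"rx":0,"ry":0,"rz":0,"fingers":-1},{"dx":0,"dy":0.002,"dz":0.18,"rx":0,"ry":0,"rz":0,"fingers":-1},{"dx":0,"dy":0.002,"dz":0.26,"rx":0,"ry":0,"rz":0,"fingers":-1},{"dx":0,"dy":0.002,"dz":0.33,"rx":0,"ry":0,"rz":0,"fingers":-1},{"dx":0,"dy":0.002,"dz":0.39,"rx":0,"ry":0,"rz":0,"fingers":-1},{"dx":0,"dy":0.002,"dz":0.42,"rx":0,"ry":0,"rz":0,"fingers":-1},{"dx":0,"dy":0.002,"dz":0.435,"rx":0,"ry":0,"rz":0,"fingers":-1},{"dx":0,"dy":0.002,"dz":0.446,"rx":0,"ry":0,"rz":0,"fingers":-1},{"dx":0,"dy":0.002,"dz":0.452,"rx":0,"ry":0,"rz":0,"fingers":-1}]'
python3 -m inch '[{"dx":0,"dy":0,"dz":0,"rx":0,"ry":0,"rz":0,"fingers":-1},{"dx":0,"dy":0,"dz":0,"rx":0,"ry":0,"rz":0,"fingers":0.3},{"dx":0,"dy":0,"dz":0,"rx":0,"ry":0,"rz":0,"fingers":0.4},{"dx":0,"dy":0,"dz":0,"rx":0,"ry":0,"rz":0,"fingers":0.5},{"dx":0,"dy":0,"dz":0,"rx":0,"ry":0,"rz":0,"fingers":0.6},{"dx":0,"dy":0,"dz":0,"rx":0,"ry":0,"rz":0,"fingers":0.6},{"dx":0,"dy":0,"dz":-0.02,"rx":0,"ry":0,"rz":0,"fingers":0.6},{"dx":0,"dy":0,"dz":-0.08,"rx":0,"ry":0,"rz":0,"fingers":0.6},{"dx":0,"dy":0,"dz":-0.16,"rx":0,"ry":0,"rz":0,"fingers":0.6},{"dx":0,"dy":0,"dz":-0.24,"rx":0,"ry":0,"rz":0,"fingers":0.6}]'
python3 -m inch '[{"dx":0.02,"dy":-0.02,"dz":-0.07,"rx":0,"ry":0,"rz":0.05,"fingers":0.6},{"dx":0.06,"dy":-0.05,"dz":-0.14,"rx":0,"ry":0,"rz":0.1,"fingers":0.6},{"dx":0.12,"dy":-0.1,"dz":-0.2,"rx":0,"ry":0,"rz":0.2,"fingers":0.6},{"dx":0.18,"dy":-0.16,"dz":-0.25,"rx":0,"ry":0,"rz":0.3,"fingers":0.6},{"dx":0.25,"dy":-0.22,"dz":-0.28,"rx":0,"ry":0,"rz":0.42,"fingers":0.6},{"dx":0.33,"dy":-0.27,"dz":-0.28,"rx":0,"ry":0,"rz":0.54,"fingers":0.6},{"dx":0.4,"dy":-0.3,"dz":-0.28,"rx":0,"ry":0,"rz":0.66,"fingers":0.6},{"dx":0.46,"dy":-0.32,"dz":-0.28,"rx":0,"ry":0,"rz":0.78,"fingers":0.6},{"dx":0.49,"dy":-0.33,"dz":-0.28,"rx":0,"ry":0,"rz":0.88,"fingers":0.6},{"dx":0.5,"dy":-0.33,"dz":-0.28,"rx":0,"ry":0,"rz":0.95,"fingers":0.6}]'
python3 -c "
from h import *
pads(12); grab('scene','pics/scene12.png')
plan((.589,.082,.25,.12),(.589,.082,.1,.12))"
```

```text
time_s: 58.15
tcp_pos: [0.5571, -0.1979, 0.093]
tcp_rot: [3.14, 0.0, 1.634]
force: [-0.2, 1.0, -1.1]
grip_width: 0.614
grip_force: 24.9
time_s: 59.15
tcp_pos: [0.5565, -0.1978, 0.1656]
tcp_rot: [-3.141, -0.0, 1.634]
force: [0.1, -0.5, -0.2]
grip_width: 0.798
grip_force: 0.0
time_s: 60.15
tcp_pos: [0.4478, -0.0534, 0.2493]
tcp_rot: [3.141, -0.001, 0.886]
force: [0.3, -0.4, 0.0]
grip_width: 0.795
grip_force: 0.0
(400.4, 193.0) [21.4 19.6] 84.8 [180 142 104] z.155 [ 0.5559 -0.1997]
(429.5, 191.5) [21. 19.] 90.0 [180 142 104] z.155 [ 0.5594 -0.2776]
(459.8, 189.4) [20.4 19. ] 85.9 [175 132  96] z.155 [ 0.5645 -0.359 ]
(294.9, 181.2) [19.  21.5] 84.8 [167 124  91] z.155 [0.5891 0.0817]
now [ 0.4483 -0.0539  0.2491] [ 3.141e+00 -1.000e-03  8.890e-01] t 60.2 F [-0.2 -0.3 -0.4] g 72.8 0.0
d [ 0.647  0.078 -0.002] r [ 0.001 -0.001  0.979]
d [ 0.  -0.   0.5] r [0. 0. 0.]
```

```bash
python3 -m inch '[{"dx":0.03,"dy":0,"dz":0,"rx":0,"ry":0,"rz":0.05,"fingers":0.6},{"dx":0.1,"dy":0.01,"dz":0,"rx":0,"ry":0,"rz":0.15,"fingers":0.6},{"dx":0.19,"dy":0.02,"dz":0,"rx":0,"ry":0,"rz":0.28,"fingers":0.6},{"dx":0.29,"dy":0.03,"dz":0,"rx":0,"ry":0,"rz":0.42,"fingers":0.6},{"dx":0.39,"dy":0.045,"dz":0,"rx":0,"ry":0,"rz":0.56,"fingers":0.6},{"dx":0.49,"dy":0.06,"dz":0,"rx":0,"ry":0,"rz":0.7,"fingers":0.6},{"dx":0.57,"dy":0.07,"dz":0,"rx":0,"ry":0,"rz":0.84,"fingers":0.6},{"dx":0.63,"dy":0.076,"dz":0,"rx":0,"ry":0,"rz":0.94,"fingers":0.6},{"dx":0.647,"dy":0.078,"dz":0,"rx":0,"ry":0,"rz":0.979,"fingers":0.6},{"dx":0.647,"dy":0.078,"dz":0,"rx":0,"ry":0,"rz":0.979,"fingers":0.6}]'
python3 -m inch '[{"dx":0,"dy":0,"dz":0.05,"rx":0,"ry":0,"rz":0,"fingers":0.6},{"dx":0,"dy":0,"dz":0.12,"rx":0,"ry":0,"rz":0,"fingers":0.6},{"dx":0,"dy":0,"dz":0.19,"rx":0,"ry":0,"rz":0,"fingers":0.6},{"dx":0,"dy":0,"dz":0.26,"rx":0,"ry":0,"rz":0,"fingers":0.6},{"dx":0,"dy":0,"dz":0.33,"rx":0,"ry":0,"rz":0,"fingers":0.6},{"dx":0,"dy":0,"dz":0.39,"rx":0,"ry":0,"rz":0,"fingers":0.6},{"dx":0,"dy":0,"dz":0.44,"rx":0,"ry":0,"rz":0,"fingers":0.6},{"dx":0,"dy":0,"dz":0.48,"rx":0,"ry":0,"rz":0,"fingers":0.6},{"dx":0,"dy":0,"dz":0.5,"rx":0,"ry":0,"rz":0,"fingers":0.6},{"dx":0,"dy":0,"dz":0.5,"rx":0,"ry":0,"rz":0,"fingers":0.6}]'
python3 -m inch '[{"dx":0,"dy":0,"dz":0,"rx":0,"ry":0,"rz":0,"fingers":0.4},{"dx":0,"dy":0,"dz":0,"rx":0,"ry":0,"rz":0,"fingers":0.3},{"dx":0,"dy":0,"dz":0,"rx":0,"ry":0,"rz":0,"fingers":0.2},{"dx":0,"dy":0,"dz":0,"rx":0,"ry":0,"rz":0,"fingers":0},{"dx":0,"dy":0,"dz":0,"rx":0,"ry":0,"rz":0,"fingers":-1},{"dx":0,"dy":0,"dz":0,"rx":0,"ry":0,"rz":0,"fingers":-1},{"dx":0,"dy":0,"dz":0,"rx":0,"ry":0,"rz":0,"fingers":-1},{"dx":0,"dy":0,"dz":0,"rx":0,"ry":0,"rz":0,"fingers":-1},{"dx":0,"dy":0,"dz":0,"rx":0,"ry":0,"rz":0,"fingers":-1},{"dx":0,"dy":0,"dz":0,"rx":0,"ry":0,"rz":0,"fingers":-1}]' 25
python3 -m inch '[{"dx":0,"dy":0,"dz":-0.02,"rx":0,"ry":0,"rz":0,"fingers":-1},{"dx":0,"dy":0,"dz":-0.05,"rx":0,"ry":0,"rz":0,"fingers":-1},{"dx":0,"dy":0,"dz":-0.09,"rx":0,"ry":0,"rz":0,"fingers":-1},{"dx":0,"dy":0,"dz":-0.14,"rx":0,"ry":0,"rz":0,"fingers":-1},{"dx":0,"dy":0,"dz":-0.2,"rx":0,"ry":0,"rz":0,"fingers":-1},{"dx":0,"dy":0,"dz":-0.26,"rx":0,"ry":0,"rz":0,"fingers":-1},{"dx":0,"dy":0,"dz":-0.32,"rx":0,"ry":0,"rz":0,"fingers":-1},{"dx":0,"dy":0,"dz":-0.37,"rx":0,"ry":0,"rz":0,"fingers":-1},{"dx":0,"dy":0,"dz":-0.41,"rx":0,"ry":0,"rz":0,"fingers":-1},{"dx":0,"dy":0,"dz":-0.42,"rx":0,"ry":0,"rz":0,"fingers":-1}]'
python3 -c "
from h import *
pads(13);grab('scene','pics/scene13.png')
s=w(RAIL,0,120); yw=1.633
plan((.50,.02,.23,.88),(*s,.23,yw),(*s,.092,yw))"
```

```text
time_s: 61.25
tcp_pos: [0.5897, 0.0817, 0.2482]
tcp_rot: [-3.142, 0.0, 0.12]
force: [-0.6, -0.2, 0.1]
grip_width: 0.798
grip_force: 0.0
time_s: 62.25
tcp_pos: [0.5886, 0.0811, 0.098]
tcp_rot: [-3.142, 0.001, 0.119]
force: [0.4, -1.1, 0.0]
grip_width: 0.8
grip_force: 0.0
time_s: 63.25
tcp_pos: [0.5896, 0.0816, 0.0993]
tcp_rot: [-3.141, -0.002, 0.119]
force: [0.8, 1.3, 5.3]
grip_width: 0.615
grip_force: 25.0
time_s: 64.25
tcp_pos: [0.5898, 0.0814, 0.2265]
tcp_rot: [3.142, -0.003, 0.118]
force: [0.8, -0.4, 0.1]
grip_width: 0.615
grip_force: 25.0
(400.5, 193.0) [21.4 19.6] 84.3 [177 139 102] z.155 [ 0.5558 -0.1998]
(429.5, 191.5) [21. 19.] 90.0 [180 142 104] z.155 [ 0.5594 -0.2776]
(459.5, 189.4) [20.3 19.8] 85.2 [177 133  96] z.155 [ 0.5645 -0.358 ]
now [0.5891 0.0813 0.2249] [-3.142e+00 -1.000e-03  1.190e-01] t 64.3 F [-0.8  0.8 -1.7] g 56.2 25.0
d [-0.319  0.168 -0.017] r [ 0.    -0.001 -0.97 ]
d [-0.245  0.425  0.   ] r [-0.     0.    -0.959]
d [ 0.   -0.    0.46] r [0. 0. 0.]
```

```bash
python3 -m inch '[{"dx":-0.02,"dy":0.01,"dz":0,"rx":0,"ry":0,"rz":-0.03,"fingers":-1},{"dx":-0.05,"dy":0.025,"dz":-0.01,"rx":0,"ry":0,"rz":-0.11,"fingers":-1},{"dx":-0.09,"dy":0.05,"dz":-0.015,"rx":0,"ry":0,"rz":-0.23,"fingers":-1},{"dx":-0.13,"dy":0.07,"dz":-0.015,"rx":0,"ry":0,"rz":-0.37,"fingers":-1},{"dx":-0.18,"dy":0.095,"dz":-0.015,"rx":0,"ry":0,"rz":-0.52,"fingers":-1},{"dx":-0.22,"dy":0.12,"dz":-0.015,"rx":0,"ry":0,"rz":-0.66,"fingers":-1},{"dx":-0.27,"dy":0.14,"dz":-0.015,"rx":0,"ry":0,"rz":-0.8,"fingers":-1},{"dx":-0.3,"dy":0.16,"dz":-0.015,"rx":0,"ry":0,"rz":-0.9,"fingers":-1},{"dx":-0.319,"dy":0.168,"dz":-0.015,"rx":0,"ry":0,"rz":-0.96,"fingers":-1},{"dx":-0.319,"dy":0.168,"dz":-0.015,"rx":0,"ry":0,"rz":-0.97,"fingers":-1}]'
python3 -m inch '[{"dx":-0.01,"dy":0.01,"dz":0,"rx":0,"ry":0,"rz":-0.03,"fingers":-1},{"dx":-0.03,"dy":0.05,"dz":0,"rx":0,"ry":0,"rz":-0.11,"fingers":-1},{"dx":-0.06,"dy":0.1,"dz":0,"rx":0,"ry":0,"rz":-0.23,"fingers":-1},{"dx":-0.1,"dy":0.17,"dz":0,"rx":0,"ry":0,"rz":-0.37,"fingers":-1},{"dx":-0.14,"dy":0.24,"dz":0,"rx":0,"ry":0,"rz":-0.52,"fingers":-1},{"dx":-0.175,"dy":0.3,"dz":0,"rx":0,"ry":0,"rz":-0.66,"fingers":-1},{"dx":-0.205,"dy":0.355,"dz":0,"rx":0,"ry":0,"rz":-0.79,"fingers":-1},{"dx":-0.23,"dy":0.4,"dz":0,"rx":0,"ry":0,"rz":-0.89,"fingers":-1},{"dx":-0.243,"dy":0.422,"dz":0,"rx":0,"ry":0,"rz":-0.95,"fingers":-1},{"dx":-0.245,"dy":0.425,"dz":0,"rx":0,"ry":0,"rz":-0.959,"fingers":-1}]'
python3 -c "
from h import *
s=w(RAIL,0,120); yw=1.633
plan((*s,.23,yw),(*s,.094,yw))"
```

```text
time_s: 65.35
tcp_pos: [0.4985, 0.0195, 0.2284]
tcp_rot: [-3.14, 0.001, 0.881]
force: [0.1, -0.1, -1.1]
grip_width: 0.613
grip_force: 25.0
time_s: 66.35
tcp_pos: [0.5516, -0.1186, 0.2281]
tcp_rot: [-3.14, -0.0, 1.633]
force: [-1.2, 0.4, -1.4]
grip_width: 0.616
grip_force: 25.0
now [ 0.5516 -0.1186  0.2281] [-3.14  -0.     1.633] t 66.3 F [-1.2  0.4 -1.4] g 56.1 25.0
d [ 0.002 -0.    -0.006] r [-0.002 -0.    -0.001]
d [ 0.    -0.     0.453] r [0. 0. 0.]
```

```bash
python3 -m inch '[{"dx":0.002,"dy":0,"dz":0.03,"rx":0,"ry":0,"rz":0,"fingers":-1},{"dx":0.002,"dy":0,"dz":0.1,"rx":0,"ry":0,"rz":0,"fingers":-1},{"dx":0.002,"dy":0,"dz":0.18,"rx":0,"ry":0,"rz":0,"fingers":-1},{"dx":0.002,"dy":0,"dz":0.26,"rx":0,"ry":0,"rz":0,"fingers":-1},{"dx":0.002,"dy":0,"dz":0.33,"rx":0,"ry":0,"rz":0,"fingers":-1},{"dx":0.002,"dy":0,"dz":0.39,"rx":0,"ry":0,"rz":0,"fingers":-1},{"dx":0.002,"dy":0,"dz":0.42,"rx":0,"ry":0,"rz":0,"fingers":-1},{"dx":0.002,"dy":0,"dz":0.435,"rx":0,"ry":0,"rz":0,"fingers":-1},{"dx":0.002,"dy":0,"dz":0.446,"rx":0,"ry":0,"rz":0,"fingers":-1},{"dx":0.002,"dy":0,"dz":0.452,"rx":0,"ry":0,"rz":0,"fingers":-1}]'
python3 -m inch '[{"dx":0,"dy":0,"dz":0,"rx":0,"ry":0,"rz":0,"fingers":-1},{"dx":0,"dy":0,"dz":0,"rx":0,"ry":0,"rz":0,"fingers":0.3},{"dx":0,"dy":0,"dz":0,"rx":0,"ry":0,"rz":0,"fingers":0.4},{"dx":0,"dy":0,"dz":0,"rx":0,"ry":0,"rz":0,"fingers":0.5},{"dx":0,"dy":0,"dz":0,"rx":0,"ry":0,"rz":0,"fingers":0.6},{"dx":0,"dy":0,"dz":0,"rx":0,"ry":0,"rz":0,"fingers":0.6},{"dx":0,"dy":0,"dz":-0.02,"rx":0,"ry":0,"rz":0,"fingers":0.6},{"dx":0,"dy":0,"dz":-0.08,"rx":0,"ry":0,"rz":0,"fingers":0.6},{"dx":0,"dy":0,"dz":-0.16,"rx":0,"ry":0,"rz":0,"fingers":0.6},{"dx":0,"dy":0,"dz":-0.24,"rx":0,"ry":0,"rz":0,"fingers":0.6}]'
python3 -c "
from h import *
b=np.array([.4538,-.2446]); a=RAIL[1]; ry=np.array([-np.sin(a),np.cos(a)])
def pre(zt): 
  q=b+ry*(.008+.02*np.sin(.3)); return (*q,zt-.02*np.cos(.3),.062,.3)
# zt: real tip-centre height
plan((.44,-.13,.28,.85),(.40,-.20,.25,.062),pre(.15),pre(.068))"
```

```text
time_s: 67.35
tcp_pos: [0.5519, -0.1172, 0.0938]
tcp_rot: [3.14, 0.0, 1.634]
force: [-0.5, -1.0, -1.1]
grip_width: 0.613
grip_force: 25.0
time_s: 68.35
tcp_pos: [0.5514, -0.1172, 0.1665]
tcp_rot: [-3.141, -0.0, 1.634]
force: [-0.1, 0.9, 0.7]
grip_width: 0.8
grip_force: 0.0
now [ 0.5514 -0.1172  0.1665] [-3.141 -0.     1.634] t 68.3 F [-0.1  0.9  0.7] g 72.8 0.0
d [-0.019 -0.373 -0.378] r [-0.    -0.     0.998]
d [-0.263  0.054  0.1  ] r [ 0.    -0.     1.003]
d [0.17  0.113 0.397] r [ 0.382  0.    -0.   ]
d [0.    0.081 0.261] r [0. 0. 0.]
```

```bash
python3 -m inch '[{"dx":0,"dy":-0.02,"dz":-0.08,"rx":0,"ry":0,"rz":0.05,"fingers":0.6},{"dx":0,"dy":-0.05,"dz":-0.16,"rx":0,"ry":0,"rz":0.15,"fingers":0.4},{"dx":-0.01,"dy":-0.1,"dz":-0.24,"rx":0,"ry":0,"rz":0.28,"fingers":0},{"dx":-0.01,"dy":-0.16,"dz":-0.3,"rx":0,"ry":0,"rz":0.42,"fingers":-0.5},{"dx":-0.01,"dy":-0.22,"dz":-0.35,"rx":0,"ry":0,"rz":0.56,"fingers":-1},{"dx":-0.02,"dy":-0.28,"dz":-0.378,"rx":0,"ry":0,"rz":0.7,"fingers":-1},{"dx":-0.02,"dy":-0.33,"dz":-0.378,"rx":0,"ry":0,"rz":0.83,"fingers":-1},{"dx":-0.02,"dy":-0.36,"dz":-0.378,"rx":0,"ry":0,"rz":0.93,"fingers":-1},{"dx":-0.02,"dy":-0.373,"dz":-0.378,"rx":0,"ry":0,"rz":0.998,"fingers":-1},{"dx":-0.02,"dy":-0.373,"dz":-0.378,"rx":0,"ry":0,"rz":0.998,"fingers":-1}]'
python3 -m inch '[{"dx":-0.01,"dy":0,"dz":0,"rx":0,"ry":0,"rz":0.05,"fingers":-1},{"dx":-0.04,"dy":0.01,"dz":0.01,"rx":0,"ry":0,"rz":0.15,"fingers":-1},{"dx":-0.08,"dy":0.02,"dz":0.03,"rx":0,"ry":0,"rz":0.28,"fingers":-1},{"dx":-0.12,"dy":0.02,"dz":0.05,"rx":0,"ry":0,"rz":0.42,"fingers":-1},{"dx":-0.16,"dy":0.03,"dz":0.07,"rx":0,"ry":0,"rz":0.57,"fingers":-1},{"dx":-0.2,"dy":0.04,"dz":0.09,"rx":0,"ry":0,"rz":0.71,"fingers":-1},{"dx":-0.23,"dy":0.05,"dz":0.1,"rx":0,"ry":0,"rz":0.84,"fingers":-1},{"dx":-0.25,"dy":0.054,"dz":0.1,"rx":0,"ry":0,"rz":0.94,"fingers":-1},{"dx":-0.263,"dy":0.054,"dz":0.1,"rx":0,"ry":0,"rz":1,"fingers":-1},{"dx":-0.263,"dy":0.054,"dz":0.1,"rx":0,"ry":0,"rz":1,"fingers":-1}]'
python3 -c "
from h import *
pads(14); s=grab('scene','pics/scene14.png')['frame'][150:340,155:355,::-1]
t=cv2.imread('pics/top14.png')[150:340,300:500]
up=lambda i:cv2.resize(i,(400,380),interpolation=cv2.INTER_CUBIC)
cv2.imwrite('pics/c11.png',np.hstack([up(t),up(s)]))
b=np.array([.4538,-.2446]); a=RAIL[1]; ry=np.array([-np.sin(a),np.cos(a)])
def pre(zt): 
  q=b+ry*(.008+.02*np.sin(.3)); return (*q,zt-.02*np.cos(.3),.062,.3)
plan(pre(.15),pre(.068))"
```

```text
time_s: 69.35
tcp_pos: [0.4396, -0.1303, 0.2795]
tcp_rot: [3.141, -0.0, 0.849]
force: [0.5, -0.2, 0.7]
grip_width: 0.045
grip_force: 0.0
time_s: 70.35
tcp_pos: [0.4003, -0.2006, 0.249]
tcp_rot: [3.142, -0.0, 0.065]
force: [0.4, 0.3, 0.6]
grip_width: 0.005
grip_force: 0.0
(369.5, 195.5) [21. 19.] 90.0 [178 143 105] z.155 [ 0.5497 -0.117 ]
(400.4, 193.1) [21.4 19.6] 84.8 [180 141 104] z.155 [ 0.5557 -0.1997]
(429.0, 191.5) [21. 20.] 90.0 [184 145 106] z.155 [ 0.5594 -0.2763]
(459.5, 189.4) [20.3 19.8] 85.2 [180 136  99] z.155 [ 0.5645 -0.358 ]
now [ 0.4005 -0.2002  0.249 ] [-3.141 -0.     0.066] t 70.5 F [-0.8  0.3  0.3] g 0.5 0.0
d [0.167 0.113 0.394] r [0.382 0.    0.005]
d [0.    0.081 0.261] r [0. 0. 0.]
```

View pics/c11.png

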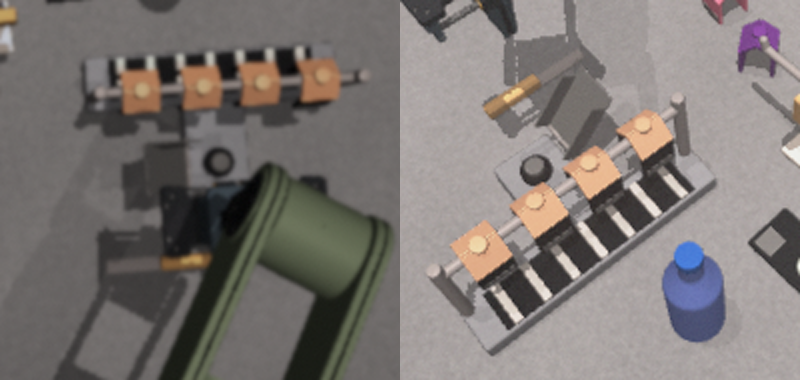

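All four pads hang apart on the bar, left panel (140,90) to (322,78). The hood is open, the spatula lies flat and the button is free at (218,160). Next I move above the button with a tilt.

```bash
python3 -m inch '[{"dx":0.01,"dy":0.01,"dz":0,"rx":0.03,"ry":0,"rz":0,"fingers":-1},{"dx":0.04,"dy":0.03,"dz":0.02,"rx":0.08,"ry":0,"rz":0,"fingers":-1},{"dx":0.08,"dy":0.06,"dz":0.06,"rx":0.15,"ry":0,"rz":0,"fingers":-1},{"dx":0.12,"dy":0.09,"dz":0.12,"rx":0.22,"ry":0,"rz":0,"fingers":-1},{"dx":0.15,"dy":0.105,"dz":0.2,"rx":0.29,"ry":0,"rz":0,"fingers":-1},{"dx":0.167,"dy":0.113,"dz":0.28,"rx":0.35,"ry":0,"rz":0,"fingers":-1},{"dx":0.167,"dy":0.113,"dz":0.34,"rx":0.382,"ry":0,"rz":0,"fingers":-1},{"dx":0.167,"dy":0.113,"dz":0.38,"rx":0.382,"ry":0,"rz":0,"fingers":-1},{"dx":0.167,"dy":0.113,"dz":0.394,"rx":0.382,"ry":0,"rz":0,"fingers":-1},{"dx":0.167,"dy":0.113,"dz":0.394,"rx":0.382,"ry":0,"rz":0,"fingers":-1}]'
python3 -m inch '[{"dx":0,"dy":0.008,"dz":0.025,"rx":0,"ry":0,"rz":0,"fingers":-1},{"dx":0,"dy":0.02,"dz":0.065,"rx":0,"ry":0,"rz":0,"fingers":-1},{"dx":0,"dy":0.034,"dz":0.11,"rx":0,"ry":0,"rz":0,"fingers":-1},{"dx":0,"dy":0.048,"dz":0.155,"rx":0,"ry":0,"rz":0,"fingers":-1},{"dx":0,"dy":0.06,"dz":0.195,"rx":0,"ry":0,"rz":0,"fingers":-1},{"dx":0,"dy":0.069,"dz":0.223,"rx":0,"ry":0,"rz":0,"fingers":-1},{"dx":0,"dy":0.075,"dz":0.243,"rx":0,"ry":0,"rz":0,"fingers":-1},{"dx":0,"dy":0.079,"dz":0.255,"rx":0,"ry":0,"rz":0,"fingers":-1},{"dx":0,"dy":0.081,"dz":0.261,"rx":0,"ry":0,"rz":0,"fingers":-1},{"dx":0,"dy":0.081,"dz":0.261,"rx":0,"ry":0,"rz":0,"fingers":-1}]'
python3 -c "
from h import *
d=grab('top','pics/top15.png');grab('scene','pics/scene15.png')
plan()"
```

```text
time_s: 71.45
tcp_pos: [0.4523, -0.2303, 0.1309]
tcp_rot: [-2.842, -0.0, 0.065]
force: [0.4, -0.8, 1.0]
grip_width: 0.007
grip_force: 0.0
time_s: 72.45
tcp_pos: [0.4525, -0.231, 0.0487]
tcp_rot: [-2.842, -0.0, 0.064]
force: [-0.7, -0.4, -0.3]
grip_width: 0.007
grip_force: 0.0
now [ 0.4527 -0.2311  0.049 ] [-2.842e+00 -1.000e-03  6.400e-02] t 72.5 F [-0.   0.5 -0.5] g 0.5 0.0
```

```bash
python3 -m inch '[{"dx":0,"dy":0.001,"dz":0.003,"rx":0,"ry":0,"rz":0,"fingers":-1},{"dx":0,"dy":0.002,"dz":0.006,"rx":0,"ry":0,"rz":0,"fingers":-1},{"dx":0,"dy":0.003,"dz":0.009,"rx":0,"ry":0,"rz":0,"fingers":-1},{"dx":0,"dy":0.004,"dz":0.012,"rx":0,"ry":0,"rz":0,"fingers":-1},{"dx":0,"dy":0.005,"dz":0.015,"rx":0,"ry":0,"rz":0,"fingers":-1},{"dx":0,"dy":0.006,"dz":0.018,"rx":0,"ry":0,"rz":0,"fingers":-1},{"dx":0,"dy":0.007,"dz":0.021,"rx":0,"ry":0,"rz":0,"fingers":-1},{"dx":0,"dy":0.008,"dz":0.024,"rx":0,"ry":0,"rz":0,"fingers":-1},{"dx":0,"dy":0.008,"dz":0.026,"rx":0,"ry":0,"rz":0,"fingers":-1},{"dx":0,"dy":0.008,"dz":0.026,"rx":0,"ry":0,"rz":0,"fingers":-1}]'
```

```text
time_s: 73.55
tcp_pos: [0.4524, -0.2308, 0.0404]
tcp_rot: [-2.841, 0.0, 0.064]
force: [1.4, 0.1, 0.2]
grip_width: 0.005
grip_force: 0.0
```

```bash
python3 -m inch '[{"dx":0,"dy":0.001,"dz":0.002,"rx":0,"ry":0,"rz":0,"fingers":-1},{"dx":0,"dy":0.001,"dz":0.004,"rx":0,"ry":0,"rz":0,"fingers":-1},{"dx":0,"dy":0.002,"dz":0.006,"rx":0,"ry":0,"rz":0,"fingers":-1},{"dx":0,"dy":0.002,"dz":0.008,"rx":0,"ry":0,"rz":0,"fingers":-1},{"dx":0,"dy":0.003,"dz":0.01,"rx":0,"ry":0,"rz":0,"fingers":-1},{"dx":0,"dy":0.003,"dz":0.011,"rx":0,"ry":0,"rz":0,"fingers":-1},{"dx":0,"dy":0.004,"dz":0.012,"rx":0,"ry":0,"rz":0,"fingers":-1},{"dx":0,"dy":0.004,"dz":0.013,"rx":0,"ry":0,"rz":0,"fingers":-1},{"dx":0,"dy":0.004,"dz":0.013,"rx":0,"ry":0,"rz":0,"fingers":-1},{"dx":0,"dy":0.004,"dz":0.013,"rx":0,"ry":0,"rz":0,"fingers":-1}]'
```

```text
time_s: 74.55
tcp_pos: [0.4524, -0.2309, 0.0364]
tcp_rot: [-2.841, -0.0, 0.064]
force: [0.1, -0.3, -1.2]
grip_width: 0.005
grip_force: 0.0
```

```bash
python3 -m inch '[{"dx":0,"dy":0.001,"dz":0.002,"rx":0,"ry":0,"rz":0,"fingers":-1},{"dx":0,"dy":0.001,"dz":0.004,"rx":0,"ry":0,"rz":0,"fingers":-1},{"dx":0,"dy":0.002,"dz":0.006,"rx":0,"ry":0,"rz":0,"fingers":-1},{"dx":0,"dy":0.002,"dz":0.008,"rx":0,"ry":0,"rz":0,"fingers":-1},{"dx":0,"dy":0.003,"dz":0.01,"rx":0,"ry":0,"rz":0,"fingers":-1},{"dx":0,"dy":0.003,"dz":0.01,"rx":0,"ry":0,"rz":0,"fingers":-1},{"dx":0,"dy":0.003,"dz":0.01,"rx":0,"ry":0,"rz":0,"fingers":-1},{"dx":0,"dy":0.003,"dz":0.01,"rx":0,"ry":0,"rz":0,"fingers":-1},{"dx":0,"dy":0.003,"dz":0.01,"rx":0,"ry":0,"rz":0,"fingers":-1},{"dx":0,"dy":0.003,"dz":0.01,"rx":0,"ry":0,"rz":0,"fingers":-1}]'
```

```text
time_s: 75.55
tcp_pos: [0.4524, -0.2309, 0.0333]
tcp_rot: [-2.842, -0.0, 0.064]
force: [0.5, 0.5, 0.8]
grip_width: 0.002
grip_force: 0.0
```

```bash
python3 -m inch '[{"dx":0,"dy":0.001,"dz":0.002,"rx":0,"ry":0,"rz":0,"fingers":-1},{"dx":0,"dy":0.001,"dz":0.004,"rx":0,"ry":0,"rz":0,"fingers":-1},{"dx":0,"dy":0.002,"dz":0.006,"rx":0,"ry":0,"rz":0,"fingers":-1},{"dx":0,"dy":0.002,"dz":0.008,"rx":0,"ry":0,"rz":0,"fingers":-1},{"dx":0,"dy":0.003,"dz":0.01,"rx":0,"ry":0,"rz":0,"fingers":-1},{"dx":0,"dy":0.003,"dz":0.01,"rx":0,"ry":0,"rz":0,"fingers":-1},{"dx":0,"dy":0.003,"dz":0.01,"rx":0,"ry":0,"rz":0,"fingers":-1},{"dx":0,"dy":0.003,"dz":0.01,"rx":0,"ry":0,"rz":0,"fingers":-1},{"dx":0,"dy":0.003,"dz":0.01,"rx":0,"ry":0,"rz":0,"fingers":-1},{"dx":0,"dy":0.003,"dz":0.01,"rx":0,"ry":0,"rz":0,"fingers":-1}]'
```

```text
time_s: 76.55
tcp_pos: [0.4524, -0.2308, 0.0302]
tcp_rot: [-2.841, -0.0, 0.064]
force: [-0.5, -0.0, 1.6]
grip_width: 0.003
grip_force: 1.0
```

```bash
python3 -m inch '[{"dx":0,"dy":0.001,"dz":0.002,"rx":0,"ry":0,"rz":0,"fingers":-1},{"dx":0,"dy":0.001,"dz":0.004,"rx":0,"ry":0,"rz":0,"fingers":-1},{"dx":0,"dy":0.002,"dz":0.006,"rx":0,"ry":0,"rz":0,"fingers":-1},{"dx":0,"dy":0.002,"dz":0.008,"rx":0,"ry":0,"rz":0,"fingers":-1},{"dx":0,"dy":0.003,"dz":0.01,"rx":0,"ry":0,"rz":0,"fingers":-1},{"dx":0,"dy":0.003,"dz":0.01,"rx":0,"ry":0,"rz":0,"fingers":-1},{"dx":0,"dy":0.003,"dz":0.01,"rx":0,"ry":0,"rz":0,"fingers":-1},{"dx":0,"dy":0.003,"dz":0.01,"rx":0,"ry":0,"rz":0,"fingers":-1},{"dx":0,"dy":0.003,"dz":0.01,"rx":0,"ry":0,"rz":0,"fingers":-1},{"dx":0,"dy":0.003,"dz":0.01,"rx":0,"ry":0,"rz":0,"fingers":-1}]'
```

```text
time_s: 77.55
tcp_pos: [0.4524, -0.2308, 0.0271]
tcp_rot: [-2.842, -0.0, 0.064]
force: [-0.7, -0.3, 4.1]
grip_width: 0.0
grip_force: 1.9
```

```bash
python3 -m inch '[{"dx":0,"dy":0,"dz":0.001,"rx":0,"ry":0,"rz":0,"fingers":-1},{"dx":0,"dy":0.001,"dz":0.002,"rx":0,"ry":0,"rz":0,"fingers":-1},{"dx":0,"dy":0.001,"dz":0.003,"rx":0,"ry":0,"rz":0,"fingers":-1},{"dx":0,"dy":0.001,"dz":0.004,"rx":0,"ry":0,"rz":0,"fingers":-1},{"dx":0,"dy":0.002,"dz":0.005,"rx":0,"ry":0,"rz":0,"fingers":-1},{"dx":0,"dy":0.002,"dz":0.006,"rx":0,"ry":0,"rz":0,"fingers":-1},{"dx":0,"dy":0.002,"dz":0.006,"rx":0,"ry":0,"rz":0,"fingers":-1},{"dx":0,"dy":0.002,"dz":0.006,"rx":0,"ry":0,"rz":0,"fingers":-1},{"dx":0,"dy":0.002,"dz":0.006,"rx":0,"ry":0,"rz":0,"fingers":-1},{"dx":0,"dy":0.002,"dz":0.006,"rx":0,"ry":0,"rz":0,"fingers":-1}]'
```

```text
time_s: 78.55
tcp_pos: [0.4524, -0.2308, 0.0253]
tcp_rot: [-2.841, -0.0, 0.064]
force: [-0.8, -0.1, 5.6]
grip_width: 0.004
grip_force: 2.8
```

```bash
python3 -m inch '[{"dx":0,"dy":0,"dz":0.001,"rx":0,"ry":0,"rz":0,"fingers":-1},{"dx":0,"dy":0.001,"dz":0.002,"rx":0,"ry":0,"rz":0,"fingers":-1},{"dx":0,"dy":0.001,"dz":0.003,"rx":0,"ry":0,"rz":0,"fingers":-1},{"dx":0,"dy":0.001,"dz":0.004,"rx":0,"ry":0,"rz":0,"fingers":-1},{"dx":0,"dy":0.002,"dz":0.005,"rx":0,"ry":0,"rz":0,"fingers":-1},{"dx":0,"dy":0.002,"dz":0.006,"rx":0,"ry":0,"rz":0,"fingers":-1},{"dx":0,"dy":0.002,"dz":0.006,"rx":0,"ry":0,"rz":0,"fingers":-1},{"dx":0,"dy":0.002,"dz":0.006,"rx":0,"ry":0,"rz":0,"fingers":-1},{"dx":0,"dy":0.002,"dz":0.006,"rx":0,"ry":0,"rz":0,"fingers":-1},{"dx":0,"dy":0.002,"dz":0.006,"rx":0,"ry":0,"rz":0,"fingers":-1}]'
```

```text
time_s: 79.55
tcp_pos: [0.4525, -0.2308, 0.0249]
tcp_rot: [-2.841, -0.001, 0.065]
force: [-3.3, -0.5, 16.3]
grip_width: 0.009
grip_force: 7.7
```

The button has bottomed out: 16 N with no further travel. I back off along the tool axis, rise and clear away.

```bash
python3 -m inch '[{"dx":0,"dy":-0.004,"dz":-0.012,"rx":0,"ry":0,"rz":0,"fingers":-1},{"dx":0,"dy":-0.012,"dz":-0.04,"rx":0,"ry":0,"rz":0,"fingers":-1},{"dx":0,"dy":-0.03,"dz":-0.1,"rx":0,"ry":0,"rz":0,"fingers":-1},{"dx":0,"dy":-0.06,"dz":-0.2,"rx":0,"ry":0,"rz":0,"fingers":-1},{"dx":0,"dy":-0.1,"dz":-0.32,"rx":0,"ry":0,"rz":0,"fingers":-1},{"dx":-0.03,"dy":-0.14,"dz":-0.44,"rx":0,"ry":0,"rz":0,"fingers":-1},{"dx":-0.08,"dy":-0.17,"dz":-0.56,"rx":0,"ry":0,"rz":0,"fingers":-1},{"dx":-0.15,"dy":-0.2,"dz":-0.66,"rx":0,"ry":0,"rz":0,"fingers":-1},{"dx":-0.2,"dy":-0.22,"dz":-0.72,"rx":0,"ry":0,"rz":0,"fingers":-1},{"dx":-0.2,"dy":-0.22,"dz":-0.72,"rx":0,"ry":0,"rz":0,"fingers":-1}]'
python3 -m inch '[{"dx":-0.02,"dy":-0.05,"dz":0,"rx":0,"ry":0,"rz":0,"fingers":-1},{"dx":-0.05,"dy":-0.12,"dz":0,"rx":0,"ry":0,"rz":0,"fingers":-1},{"dx":-0.08,"dy":-0.22,"dz":0,"rx":0,"ry":0,"rz":0,"fingers":-1},{"dx":-0.1,"dy":-0.33,"dz":0,"rx":0,"ry":0,"rz":0,"fingers":-1},{"dx":-0.1,"dy":-0.44,"dz":0,"rx":0,"ry":0,"rz":0,"fingers":-1},{"dx":-0.1,"dy":-0.54,"dz":0,"rx":0,"ry":0,"rz":0,"fingers":-1},{"dx":-0.1,"dy":-0.62,"dz":0,"rx":0,"ry":0,"rz":0,"fingers":-1},{"dx":-0.1,"dy":-0.68,"dz":0,"rx":0,"ry":0,"rz":0,"fingers":-1},{"dx":-0.1,"dy":-0.7,"dz":0,"rx":0,"ry":0,"rz":0,"fingers":-1},{"dx":-0.1,"dy":-0.7,"dz":0,"rx":0,"ry":0,"rz":0,"fingers":-1}]'
python3 -c "
from h import *
pads(16); s=grab('scene','pics/scene16.png')['frame'][:,:,::-1]; t=cv2.imread('pics/top16.png')
up=lambda i:cv2.resize(i,(400,380),interpolation=cv2.INTER_CUBIC)
cv2.imwrite('pics/c12.png',np.hstack([up(t[50:335,155:515]),up(s[80:330,155:455])]))
plan()"
```

```text
time_s: 80.55
tcp_pos: [0.3925, -0.2365, 0.2515]
tcp_rot: [-2.846, -0.004, 0.063]
force: [0.7, -0.7, -0.2]
grip_width: 0.007
grip_force: 0.0
time_s: 81.55
tcp_pos: [0.3493, -0.0364, 0.3103]
tcp_rot: [-2.841, 0.001, 0.066]
force: [-0.5, 0.2, 0.4]
grip_width: 0.005
grip_force: 0.0
(369.5, 195.5) [21. 19.] 90.0 [179 143 106] z.155 [ 0.5497 -0.117 ]
(400.0, 193.5) [21. 20.] 90.0 [180 141 104] z.155 [ 0.5545 -0.1986]
(429.0, 191.5) [21. 20.] 90.0 [185 146 107] z.155 [ 0.5594 -0.2763]
(459.5, 189.4) [20.3 19.8] 85.2 [180 136  99] z.155 [ 0.5645 -0.358 ]
now [ 0.3496 -0.0374  0.3103] [-2.841e+00  2.000e-03  6.500e-02] t 81.7 F [-0.2  0.3 -0.1] g 0.4 0.0
```

View pics/c12.png

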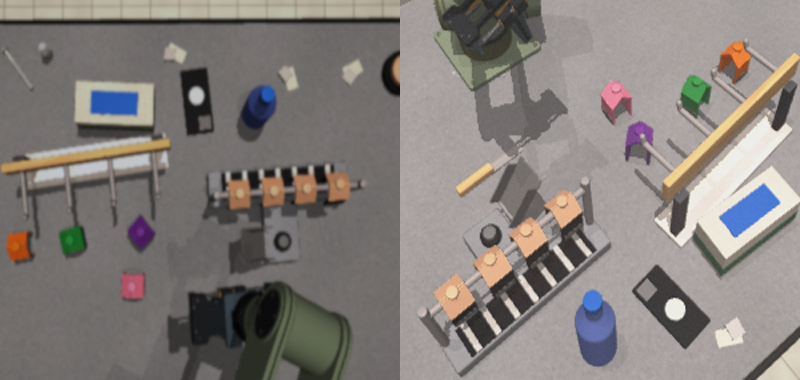

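The four pads hang apart at the left panel's (239,193), (274,190), (306,187) and (340,183). The pegs are empty, the hood is open, the spatula lies flat, and the look-alikes and bystanders haven't moved. Handing in.

```bash
python3 -c "
from station import hand_in
print(hand_in())"
```

```text
the job is handed in; nothing more can be done
None
```

The job is handed in at about 82 s of the 210 s: I levered the hood open with the spatula and laid it flat, hung all four pads apart on the bar, and pressed the start button fully once; the verdict was not shown.

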